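# Pack bottles into a latched transport case

### The job

Pack the small bottles standing on the worktop for transport: stand each of them upright in a compartment of the case's tray, then slowly press the tray right down and let go, so that its push-push catch holds it down by itself. Close the lid, hook the bail of the draw latch into the keeper on the lid, and only then snap the lever down flat over centre so that the lid is clamped. Finally lay the roll of label tape flat on the middle of the clamped lid for the labelling; leave the timer and the beaker where they are.

Things in the scene. Friction and masses are not known exactly. Their poses are not given: they have to be found in the camera images.
- case: white oblong transport case, fixed to the worktop, 66 (x) x 248 (y) x 70 mm high without its lid. Origin: centre of its underside. x points from its front (the long side with the steel draw latch, turned to the robot) to its back (the hinges), y along its length to the left seen from the robot, z up. Walls 5 to 6 mm, rim at z = 70 mm; the inside is 56 x 236 mm
- tray (a joint): press depth in m of the grey tray inside the case, which moves straight down on springs behind a push-push catch: 0 = up (at rest), about 0.0135 = held by the catch, 0.021 = bottomed. Press it slowly (2 to 3 cm/s; 5 to 15 N) right to the bottom and let go: it is held. Pressed fast, the catch may skip and the tray comes up again: press again. A second full press releases it
- tray_floor (a point): centre of the upper face of the tray's floor, same axes as the case; z about 33 mm above the worktop with the tray up, about 19.5 mm when latched
- press_pad (a point): centre of the top face of the black rubber pad (30 x 28 mm) on the block in the middle of the tray, 58 mm above the tray floor: press here. Lean the hand back towards the case's front, clear of the open lid and its keeper
- cell0 (a point): centre of the floor of the leftmost of four equal compartments, 46 x 46 mm inside with walls that rise 18 mm above the tray floor; two lie each side of the middle block (at y = +-41 and +-90 mm along the case)
- cell1 (a point): centre of the floor of the second compartment from the left
- cell2 (a point): centre of the floor of the third compartment from the left
- cell3 (a point): centre of the floor of the rightmost compartment
- lid (a joint): lid angle in rad: 0 = shut, 1.57 = upright, 1.95 = leaning back against its stop; hinged on the case's upper back edge, it stays where it is left (stiff hinge, about 0.1 N m). The lid is a shallow white cap 66 x 248 mm; shut, its top is 88.5 mm above the worktop
- lid_hinge (a point): point on the hinge line of the lid, at the middle of its length, on the case's back edge at rim height; axis along the case's y
- lid_edge (a point): middle of the free (front) edge of the lid, on its outer face (the top face when shut): 66 mm from the hinge line and 18 mm to the outer side of it
- keeper_seat (a point): point on the lid where the centre of the bail's cross bar rests when hooked; axes as the case's when the lid is shut. The keeper is an open steel trough 30 mm wide on the lid's front, 14 mm in front of it at this point: its floor is 4 mm below the point, its upturned lip, 8 mm to 12 mm farther out, rises to 2 mm above the point. So the bar (8 mm thick) goes in from above, over the lip: it has 14 mm of room front to back
- lever (a joint): angle in rad of the latch lever, a steel plate 34 mm wide and 40 mm long, hinged on the case's front about the case's y: 0 = hangs straight down against the stop (closed, over centre), 1.57 = sticks straight out to the front, up to 2.4. It stays where it is left. With the bail hooked it goes taut at about 1.2, is stiffest near 0.8 (about 1 N at 30 mm from the pivot), passes dead centre at about 0.35 and then snaps to 0
- lever_pivot (a point): centre of the lever's pivot: 14 mm in front of the case's front face, 50 mm above the worktop
- bail (a joint): angle in rad between bail and lever. (bail minus lever) is how far the bail leans to the front from upright; at the start it stands up and leans out by 0.4 to 0.75 rad. The latch is balanced and lightly damped, so that it stays where it is left
- bail_bar (a point): centre of the bail's round cross bar (8 mm thick, 52 mm long along the case's y). The bail is a steel wire loop hinged on the lever 12 mm from the lever's pivot; the bar is 41.5 mm from that hinge and its legs stretch up to 6 mm on stiff springs (3 N per mm). Moving the bar takes lever and bail along: it can be put anywhere from 30 to 53 mm from the lever's pivot
- bail_tab (a point): centre of the finger tab that stands out from the middle of the bail's bar, 17 mm beyond the bar's centre; the tab is a plate 16 mm wide (along the case's y), 6 mm thick and 26 mm long: pinch it across its 16 mm, from above
- bottle0: one of up to four identical small clear bottles with a white cap (absent ones read None), 40 mm across and 62 mm tall, 50 g; origin at the centre of the underside, z up through the cap. Cap: 25.6 mm across, from 42 to 62 mm height; the shoulder slopes below it. Can be carried by the cap
- bottle1: one of up to four identical small clear bottles with a white cap (absent ones read None), 40 mm across and 62 mm tall, 50 g; origin at the centre of the underside, z up through the cap. Cap: 25.6 mm across, from 42 to 62 mm height; the shoulder slopes below it. Can be carried by the cap
- bottle2: one of up to four identical small clear bottles with a white cap (absent ones read None), 40 mm across and 62 mm tall, 50 g; origin at the centre of the underside, z up through the cap. Cap: 25.6 mm across, from 42 to 62 mm height; the shoulder slopes below it. Can be carried by the cap
- bottle3: one of up to four identical small clear bottles with a white cap (absent ones read None), 40 mm across and 62 mm tall, 50 g; origin at the centre of the underside, z up through the cap. Cap: 25.6 mm across, from 42 to 62 mm height; the shoulder slopes below it. Can be carried by the cap
- timer: bystander: white lab timer 62 x 66 x 19 mm, origin at its underside
- tape: roll of label tape lying flat, 55 mm across, 19 mm high, 30 g, origin at the centre of its underside; can be gripped across its 55 mm from above
- beaker: bystander: small glass beaker, 44 mm across, 58 mm high, origin at its underside
Things that resemble listed ones, but are neither listed nor needed, are in the scene too. What is shaped like the tape but pink is not meant.

How it is judged:
By the outcome, as a careful person would: the job done as asked, in the order asked, and still so for the second after the job is handed in, with the robot touching nothing.
Of bottle0, bottle1, bottle2, bottle3 only 2 to 4 are there at a start; the rules pass over those that are not, and their reading is None.
At some moment in a run one of tape may be knocked a few centimetres aside while the robot is not near it.
It also fails if it takes over 210 s, if anything falls off the work surface, if the arm or the gripper's body presses on something with over 40 N, if the wrist force passes 120 N, or if a joint passes its speed limit or range.

### The arm

A 7-joint arm with a two-finger parallel gripper is mounted at the origin on a cart in front of the work surface, level with it; the furniture and walls round the work are solid. World frame = base frame: x ahead of the robot, y to its left, z up, the work surface at z = 0. Lengths are in m, angles in degrees, forces in N, time in s.
With the tool pointing down it reaches from about 0.425 to 0.875 m from the base axis. Payload 4.7 kg.
Tool frame: the origin (TCP) lies between the finger pads; the fingertips stand 8 mm ahead of it and the grasp point (between the pads) lies 11 mm behind it; z points along the fingers, y is the line along which they close (so a half turn about z gives the same grasp; the last joint's range is limited). The gripper opens to 87 mm and grips with 3 to 60 N. Pads are 19 mm wide; open, the fingers measure 117 mm over their backs; the gripper's body (75 mm by 190 mm) begins 51 mm behind the grasp point.
Start: joints at [65.495, 18.392, -4.016, 83.108, 1.295, 78.541, -3.26], TCP at [0.278, -0.588, 0.231] pointing down, gripper open.
Joint ranges: [-163.93, 163.93], [-17.29, 119.83], [-79.2, 71.16], [3.27, 140.29], [-89.18, 269.18], [5.43, 117.66], [-154.24, 154.24]. Speed limits (degrees/s): [147.25, 147.25, 180, 180, 180, 180, 180].

### API

Orientations are given as [roll, pitch, yaw] about the fixed x, y, z axes, in that order (R = Rz(yaw) Ry(pitch) Rx(roll)).
In Python, from cell import env, viewer gives the robot as it stands. The module is installed in compiled form; this text tells all that it offers.
- The arm moves only by the tool arm_command, never from a script. Its argument "series" is a list of rows, each a list of 2 entries, a list of its own where there are three numbers: the shift along the tool's x, y, z in mm, then the turn about the tool's z in rad. A call has exactly 5 rows; each row is the pose to reach, as a shift and turn from the pose commanded when the call began, along the tool's axes at that moment; what a row does not reach only later rows make up. A row lasts 1/10 s, in which the tool goes at most 50 mm and 8.59 degrees, less where a joint would pass 70% of its speed; a pose out of reach is approached as far as the arm can. A call with a gripper value outside its range is refused whole. "grip" is the gripper command: -1 is fully open, 1 is shut, values between are in proportion, set as the call begins (left out, the last holds). The fingers move at their own pace and stop on an object; "grip_force" is the grip in N (left out, the last holds). Time passes only in rows, so rows that repeat a pose let the fingers close, or fill a call up. It gives the time, the measured TCP pose, the force, the opening and the grip force at its end, in the units of the state.
- env.get_obs(): the state, without advancing time (a new reading comes with each control period).
- viewer.read_camera(name): name is "scene" or "top" or "wrist"; returns (picture, depth): 384x512x3 uint8, blue, green, red; 384x512 float32, m along the optical axis (not along the pixel's ray), 0 where there is no reading.
- viewer.calibration(name): a dict with "K" (3x3 intrinsics, pixels), "T" (4x4, takes a point from camera to world coordinates); the wrist camera has in their place "hand_eye" (4x4, takes a point from camera to tool coordinates, whose origin is the TCP and whose axes are the flange's). Camera axes: x right, y up, looking along -z (the intrinsics and any distortion apply to the point x, -y, -z); pixel columns grow to the right and rows downward; lengths in m; the calibration is good to about 2 mm. A picture is of the moment at which its call begins: read the wrist's pose just before it. calibration takes no time and is no camera call.
- env.sign_off(): hands the job in; it is judged then, once.
The state is a dict: "time_s": time; "qpos": joint angles; "joint_velocities": joint speeds; "effort": joint torques, N m; "tool_pos": TCP position; "tool_rot": TCP orientation; "force": force on the tool from outside, world axes, zero at the start; "wrist_torque": the same for the moment, N m; "grip_width": finger opening in m; "grasp_force": force on a finger pad.
Only numpy, scipy, OpenCV 4.12 (cv2) and the standard library are available. Lean on these libraries where they do the work, as an engineer would, in place of code of your own. Each camera call takes 0.05 s, during which the arm holds its last target. There are 200 camera calls.

## Working session

There is one attempt and no reset: what is moved stays moved. The work goes in short steps, Python scripts to look and compute and a tool call to move; the robot and the scene stay as the last step left them, time stands still between calls to the robot, and variables do not carry over. Pictures are saved under pics/ and viewed, at most 14 in all, crops included, and the job is handed in when it is done.

Besides the shell and the picture viewer there is one more tool, called after "Call:" as name([rows], argument=value, ...), one row to a line, values as JSON. arm_command: Moves the arm, as the interface text tells. Its arguments: {"type":"object","properties":{"series":{"type":"array"},"grip":{"type":"number"},"grip_force":{"type":"number"}},"required":["series"]}

```bash
mkdir -p pics
cat > h.py <<'E'
import numpy as np, cv2
from scipy.spatial.transform import Rotation as R
from cell import env, viewer
def toolT():
    o=env.get_obs(); T=np.eye(4); T[:3,:3]=R.from_euler('xyz',o['tool_rot'],degrees=True).as_matrix(); T[:3,3]=o['tool_pos']; return T
def look(name):
    T=toolT(); im,d=viewer.read_camera(name); c=viewer.calibration(name)
    W=T@c['hand_eye'] if name=='wrist' else c['T']
    return im,d,np.array(c['K']),np.array(W),c
def pts(d,K,W):
    v,u=np.mgrid[:d.shape[0],:d.shape[1]]
    p=np.stack([(u-K[0,2])/K[0,0]*d,-(v-K[1,2])/K[1,1]*d,-d],-1)
    return p@W[:3,:3].T+W[:3,3]
def save(name,im,d,P): cv2.imwrite(f'pics/{name}.png',im); np.savez(f'pics/{name}.npz',im=im,P=P,d=d)
def shift(p):
    "world target TCP -> mm in tool axes from measured pose"
    T=toolT(); return (T[:3,:3].T@(np.array(p)-T[:3,3])*1000).round(1)
E
python3 - <<'E'
from h import *
print(env.get_obs())
for n in ['scene','top']:
    im,d,K,W,c=look(n); print(n,c); save(n+'0',im,d,pts(d,K,W))
print(viewer.calibration('wrist'))
a=cv2.imread('pics/scene0.png')
E
```

```text
{'time_s': 0.0, 'qpos': array([65.49506968, 18.44113924, -4.01589904, 83.17526957,  1.29566447,
       78.54077684, -3.26076118]), 'joint_velocities': array([-0.05827511,  0.10370174,  0.002431  , -0.03537879, -0.04387081,
        0.06615068, -0.07885882]), 'effort': array([-1.32998812e-04, -4.91281128e+01, -4.03564554e-01, -3.12526238e+01,
       -6.36726804e-02,  4.35681792e-02,  1.72794994e-04]), 'tool_pos': array([ 0.27763614, -0.58712249,  0.22943477]), 'tool_rot': array([-1.79888097e+02,  6.28768367e-03,  2.53144146e+01]), 'force': array([0.51294475, 1.24030787, 0.10850938]), 'wrist_torque': array([ 0.00437852, -0.02155608, -0.04209468]), 'grasp_force': 0.0, 'grip_width': 0.08707680126592264}
scene {'K': array([[390.67468539,   0.        , 255.71263291],
       [  0.        , 390.67468539, 199.69830227],
       [  0.        ,   0.        ,   1.        ]]), 'T': array([[-0.7397561 ,  0.43950525, -0.50950569, -0.03377828],
       [-0.67287237, -0.48102628,  0.56201111,  0.86509082],
       [ 0.00192121,  0.75858345,  0.65157307,  0.81723643],
       [ 0.        ,  0.        ,  0.
[... 256 characters left out ...]

       [-0.99992264, -0.00374054,  0.01186276,  0.25187669],
       [ 0.01091132,  0.19408516,  0.980924  ,  1.38082836],
       [ 0.        ,  0.        ,  0.        ,  1.        ]])}
{'K': array([[310.83825398,   0.        , 254.06598549],
       [  0.        , 310.83825398, 197.0356253 ],
       [  0.        ,   0.        ,   1.        ]]), 'hand_eye': array([[ 2.95001239e-04,  9.57209178e-01,  2.89396791e-01,
         8.09575401e-02],
       [ 9.99999854e-01, -1.51041720e-04, -5.19780039e-04,
        -4.76989426e-04],
       [-4.53827234e-04,  2.89396902e-01, -9.57209082e-01,
        -1.54065680e-01],
       [ 0.00000000e+00,  0.00000000e+00,  0.00000000e+00,
         1.00000000e+00]])}
```

View pictures.

View pics/scene0.png

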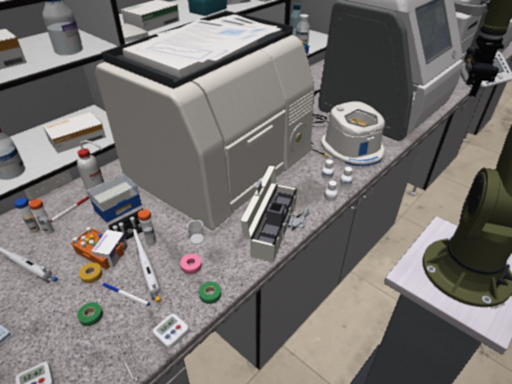

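View pics/top0.png

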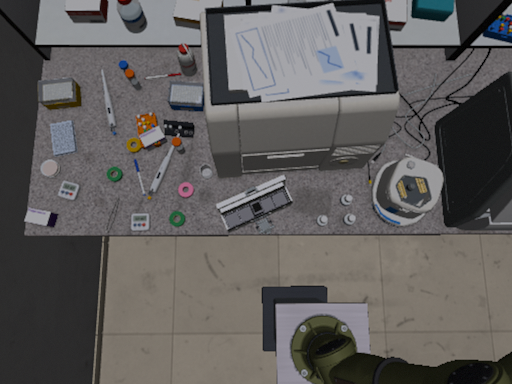

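Run:
```python
from h import *
z=np.load('pics/top0.npz'); P=z['P']; im=z['im']
for n,(u,v) in dict(b0=(347,199),b1=(349,218),b2=(322,220),g1=(177,218),g2=(115,174),pink=(185,189),yel=(134,145),tim=(140,222),tim2=(68,190),beak=(206,170)).items():
    Q=P[v-14:v+15,u-14:u+15].reshape(-1,3); m=(Q[:,2]>.010)
    q=Q[m]; print(n,P[v,u].round(3),'bbox',q.min(0).round(3),q.max(0).round(3),(q.min(0)/2+q.max(0)/2).round(3))
c=im[165:240,205:365]; cv2.imwrite('pics/tc.png',cv2.resize(c,None,fx=5,fy=5,interpolation=cv2.INTER_CUBIC))
s=np.load('pics/scene0.npz')['im'][160:264,230:370]; cv2.imwrite('pics/sc.png',cv2.resize(s,None,fx=5.5,fy=5.5,interpolation=cv2.INTER_CUBIC))
```

```text
b0 [ 0.507 -0.092  0.06 ] bbox [ 0.275 -0.118  0.012] [0.528 0.252 1.381] [0.401 0.067 0.696]
b1 [ 0.44  -0.096  0.059] bbox [ 0.275 -0.134  0.01 ] [0.496 0.252 1.381] [0.385 0.059 0.695]
b2 [ 0.433 -0.001  0.064] bbox [ 0.275 -0.029  0.01 ] [0.456 0.252 1.381] [0.365 0.111 0.695]
g1 [ 0.451  0.51  -0.003] bbox [0.275 0.252 0.011] [0.473 0.536 1.381] [0.374 0.394 0.696]
g2 [0.613 0.741 0.003] bbox [0.275 0.252 0.01 ] [0.636 0.766 1.381] [0.456 0.509 0.696]
pink [0.556 0.483 0.004] bbox [0.275 0.252 0.01 ] [0.577 0.502 1.381] [0.426 0.377 0.696]
yel [0.724 0.677 0.003] bbox [0.275 0.252 0.01 ] [0.767 0.699 1.381] [0.521 0.476 0.695]
tim [0.435 0.636 0.018] bbox [0.275 0.252 0.01 ] [0.464 0.671 1.381] [0.37  0.461 0.695]
tim2 [0.551 0.9   0.019] bbox [0.275 0.252 0.01 ] [0.604 0.957 1.381] [0.44  0.604 0.695]
beak [0.628 0.408 0.002] bbox [0.275 0.252 0.01 ] [0.637 0.424 1.381] [0.456 0.338 0.696]
```

View pics/tc.png

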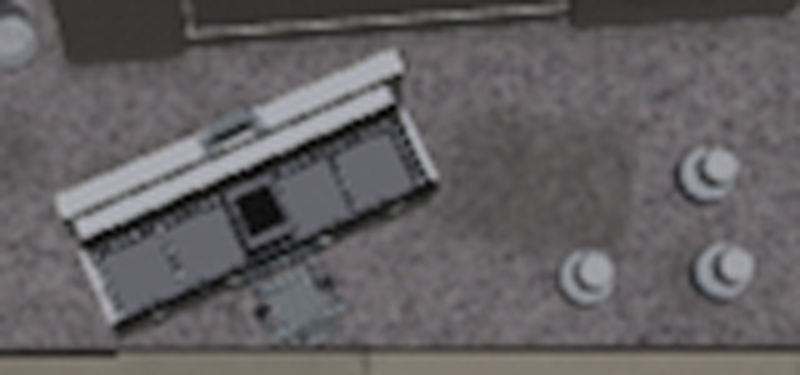

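View pics/sc.png

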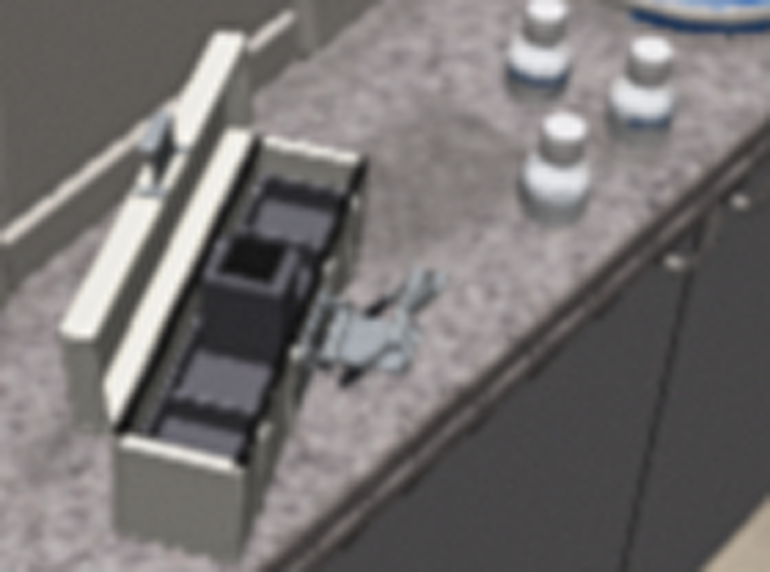

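Call:
arm_command([
  [[26, -27, -1], 0],
  [[52, -53, -3], 0],
  [[78, -80, -4], 0],
  [[104, -106, -5], 0],
  [[130, -133, -7], 0],
], grip=-1)

```text
time_s: 0.6
tool_pos: [0.3387, -0.4101, 0.237]
tool_rot: [-180.0, 0.0, 25.3]
force: [1.6, -0.2, 0.5]
grip_width: 0.0873
grasp_force: 0.0
```

Call:
arm_command([
  [[26, -27, -1], 0],
  [[52, -53, -3], 0],
  [[78, -80, -4], 0],
  [[104, -106, -5], 0],
  [[130, -133, -7], 0],
])

```text
time_s: 1.1
tool_pos: [0.3992, -0.2344, 0.2442]
tool_rot: [-180.0, 0.0, 25.3]
force: [1.1, -0.1, 0.3]
grip_width: 0.0874
grasp_force: 0.0
```

Call:
arm_command([
  [[26, -27, -1], 0],
  [[52, -53, -3], 0],
  [[78, -80, -4], 0],
  [[104, -106, -5], 0],
  [[130, -133, -7], 0],
])

```text
time_s: 1.6
tool_pos: [0.4598, -0.0588, 0.2513]
tool_rot: [180.0, 0.0, 25.3]
force: [0.1, -0.1, -0.4]
grip_width: 0.0871
grasp_force: 0.0
```

Run:
```python
from h import *
o=env.get_obs(); print(o['time_s'],o['tool_pos'],o['tool_rot'],o['qpos'].round(1))
im,d,K,W,c=look('wrist'); P=pts(d,K,W); save('w0',im,d,P)
z=P[...,2]; m=((z>.054)&(z<.075)&(d>0)).astype(np.uint8)
n,l,s,cc=cv2.connectedComponentsWithStats(m)
for i in range(1,n):
    if s[i,4]>60: q=P[l==i]; print(s[i],cc[i].round(),((q.min(0)+q.max(0))/2).round(4),np.ptp(q,axis=0).round(3),q[:,2].max().round(4),np.median(q,0).round(4))
```

```text
1.6 [ 0.45979959 -0.05877452  0.25130196] [1.79991099e+02 3.01084396e-02 2.53004308e+01] [ 38.3  -4.4 -32.2 105.5  -2.4  78.3 -58.1]
[   0    0  136  101 3687] [74. 41.] [0.492  0.1687 0.0645] [0.143 0.142 0.021] 0.075 [0.5179 0.1612 0.0706]
[ 273    0  152   74 1316] [345.  40.] [ 0.6272 -0.0832  0.0645] [0.016 0.166 0.021] 0.0749 [ 0.6261 -0.0813  0.0621]
[  0  20  35  52 740] [22. 48.] [0.4759 0.2137 0.0645] [0.052 0.029 0.021] 0.075 [0.4815 0.2081 0.0649]
[ 36 109  16  19 124] [ 44. 118.] [0.4217 0.175  0.0645] [0.021 0.017 0.021] 0.0748 [0.4242 0.1713 0.0627]
[ 385  112  121  138 1766] [426. 165.] [ 0.5483 -0.2366  0.0645] [0.179 0.061 0.021] 0.075 [ 0.5556 -0.2217  0.065 ]
[295 140  23  23 389] [306. 151.] [ 0.511  -0.098   0.0591] [0.024 0.023 0.01 ] 0.0641 [ 0.5113 -0.0973  0.0619]
[196 165  22  22 373] [206. 175.] [ 0.4376 -0.0083  0.059 ] [0.024 0.025 0.009] 0.0637 [ 0.439  -0.0086  0.0618]
[274 197  21  21 341] [284. 207.] [ 0.4418 -0.1053  0.0591] [0.024 0.023 0.01 ] 0.0641 [ 0.4427 -0.1049  0.0618]
```

Call:
arm_command([
  [[22, -48, -10], 0],
  [[40, -96, -20], 0],
  [[60, -142, -30], 0],
  [[80, -190, -40], 0],
  [[100, -236, -50], 0],
])

```text
time_s: 2.15
tool_pos: [0.4491, 0.1865, 0.2997]
tool_rot: [179.9, -0.0, 25.3]
force: [1.6, 0.4, 0.1]
grip_width: 0.0876
grasp_force: 0.0
```

Call:
arm_command([
  [[0, 0, 0], 0],
  [[0, 0, 0], 0],
  [[0, 0, 0], 0],
  [[0, 0, 0], 0],
  [[0, 0, 0], 0],
])

```text
time_s: 2.65
tool_pos: [0.4499, 0.1834, 0.299]
tool_rot: [180.0, 0.0, 25.2]
force: [0.0, -0.1, 0.6]
grip_width: 0.0869
grasp_force: 0.0
```

Run:
```python
from h import *
o=env.get_obs(); print(o['time_s'],o['tool_pos'],o['tool_rot'],o['qpos'].round(1))
im,d,K,W,c=look('wrist'); P=pts(d,K,W); save('w1',im,d,P)
cv2.imwrite('pics/w1b.png',cv2.resize(im,(800,600),interpolation=cv2.INTER_CUBIC))
```

```text
2.65 [0.44994596 0.1834486  0.2989711 ] [1.79989247e+02 4.33241718e-02 2.51605450e+01] [ 26.   -2.2 -49.3  97.9  -1.7  83.6 -87.9]
```

View pics/w1b.png

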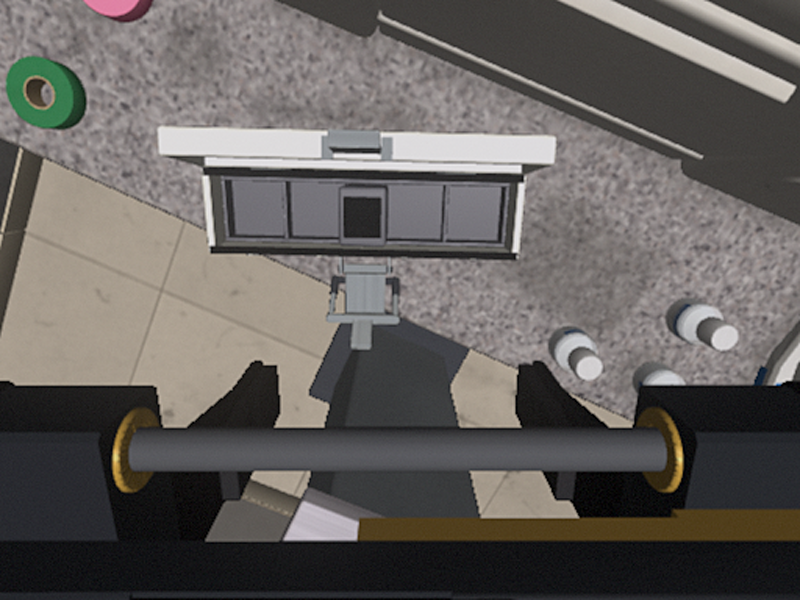

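Run:
```python
from h import *
z=np.load('pics/w1.npz'); P=z['P']; im=z['im']; d=z['d']
s=1/1.5625
g=lambda u,v:P[int(round(v*s)),int(round(u*s))].round(4)
for n,p in dict(pad=(362,215),c0=(258,210),c1=(315,210),c2=(415,213),c3=(475,213),rimL=(209,215),rimR=(519,215),tab=(361,338),bar=(363,320),lever=(365,290),lidtopL=(200,143),lidtopR=(520,150),keep=(353,143),tape=(65,95)).items(): print(n,g(*p))
Z=P[...,2]
m=(Z>.064)&(Z<.076)&(d>0); m[:int(150*s)]=0; m[int(262*s):]=0; m[:,:int(190*s)]=0; m[:,int(540*s):]=0
vv,uu=np.nonzero(m)
# case frame guess: project in yaw th
q=P[m][:,:2]
for th in (23,24,25,26):
    t=np.radians(th); X=np.array([np.cos(t),np.sin(t)]);Y=np.array([-X[1],X[0]])
    a=q@X;b=q@Y
    print(th,'x',a.min().round(4),a.max().round(4),'y',b.min().round(4),b.max().round(4),len(a))
# ends
L=im[int(160*s):int(262*s),int(190*s):int(540*s)]
cv2.imwrite('pics/case1.png',cv2.resize(im[75:235,95:365],None,fx=2.96,fy=2.96,interpolation=cv2.INTER_CUBIC))
np.set_printoptions(linewidth=200)
for v in (120,130,140,150,158): # rows: left and right runs of rim
    r=[(u,) for u in range(120,350) if m[v,u]]
    us=np.array(r).ravel()
    for run in np.split(us,np.where(np.diff(us)>1)[0]+1) if len(us) else []: print(v,run[0],run[-1],P[v,run[0]].round(4),P[v,run[-1]].round(4))
```

```text
pad [0.4773 0.2247 0.0907]
c0 [0.4366 0.3087 0.0317]
c1 [0.4577 0.264  0.0324]
c2 [0.4918 0.1858 0.0344]
c3 [0.5132 0.1398 0.0325]
rimL [0.4243 0.3326 0.0712]
rimR [0.5265 0.1149 0.0702]
tab [0.3924 0.1876 0.0989]
bar [0.4013 0.1912 0.0853]
lever [0.4161 0.1973 0.0534]
lidtopL [0.4803 0.333  0.135 ]
lidtopR [0.5617 0.1513 0.1346]
keep [0.5209 0.2447 0.1613]
tape [0.4537 0.4871 0.0191]
23 x 0.4896 0.5673 y -0.1039 0.1444 3806
24 x 0.4914 0.5663 y -0.1126 0.1351 3806
25 x 0.491 0.568 y -0.122 0.1262 3806
26 x 0.489 0.5699 y -0.1316 0.1175 3806
120 130 135 [0.4421 0.3444 0.0694] [0.444  0.3399 0.0664]
120 247 247 [0.5019 0.2174 0.0713] [0.5019 0.2174 0.0713]
120 331 335 [0.5447 0.1259 0.0679] [0.5466 0.1219 0.0695]
130 131 136 [0.4315 0.3393 0.07  ] [0.4334 0.3348 0.067 ]
130 330 335 [0.5339 0.1206 0.0656] [0.5364 0.1161 0.0695]
140 132 137 [0.4204 0.3347 0.0691] [0.4225 0.3297 0.0672]
140 329 334 [0.5228 0.1164 0.068 ] [0.5254 0.1113 0.0696]
150 133 138 [0.4092 0.3296 0.0691] [0.411  0.3249 0.066 ]
150 328 333 [0.5115 0.1112 0.0666] [0.5142 0.1065 0.0698]
158 134 170 [0.4002 0.3253 0.0689] [0.4189 0.2851 0.0675]
158 327 332 [0.5021 0.107  0.0653] [0.5051 0.103  0.0706]
```

View pics/case1.png

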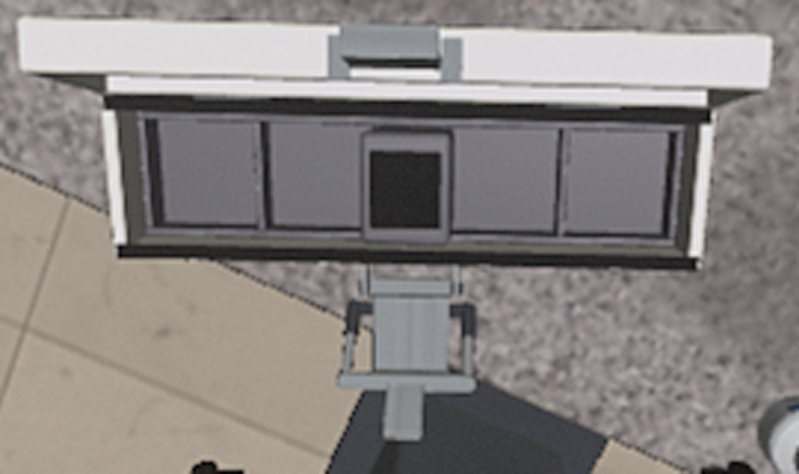

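```bash
cat >> h.py <<'E'
TH=np.radians(24.2); CX=np.array([np.cos(TH),np.sin(TH)]); CY=np.array([-CX[1],CX[0]])
def cc(p): p=np.asarray(p); return np.stack([p[...,:2]@CX,p[...,:2]@CY,p[...,2]],-1)
E
python3 - <<'E'
from h import *
z=np.load('pics/w1.npz'); P=z['P']; im=z['im'].astype(int); d=z['d']; Z=P[...,2]; C=cc(P)
f=lambda U,V:(slice(75+int(V[0]/2.96),75+int(V[1]/2.96)+1),slice(95+int(U[0]/2.96),95+int(U[1]/2.96)+1))
def rep(n,U,V,cond):
    s=f(U,V); m=cond(C[s],im[s]); q=C[s][m]; print(n,m.sum(),'min',q.min(0).round(4),'max',q.max(0).round(4),'mid',((q.min(0)+q.max(0))/2).round(4),'med',np.median(q,0).round(4))
rep('pad',(355,460),(120,250),lambda c,i:(c[...,2]>.086)&(i.sum(-1)<110))
rep('block',(355,460),(120,250),lambda c,i:(c[...,2]>.084))
rep('tab',(380,428),(392,445),lambda c,i:(c[...,2]>.06))
rep('bar',(330,480),(374,390),lambda c,i:(c[...,2]>.06))
rep('lidtop',(15,775),(10,100),lambda c,i:(c[...,2]>.125)&(c[...,2]<.139))
rep('keeper',(320,470),(18,80),lambda c,i:(c[...,2]>.139))
rep('leverplate',(380,440),(295,370),lambda c,i:(c[...,2]>.03))
rep('rimfront',(125,330),(230,262),lambda c,i:(c[...,2]>.067)&(c[...,2]<.073))
rep('rimfront2',(460,690),(230,270),lambda c,i:(c[...,2]>.067)&(c[...,2]<.073))
# profile down column through cell1 and centre of lever
for u in (95+int(300/2.96),95+int(404/2.96)):
    print([tuple((C[v,u]*1000).round().astype(int)[[0,2]]) for v in range(78,225)])
E
```

```text
pad 118 min [ 0.5123 -0.0024  0.0889] max [0.5401 0.0232 0.0928] mid [0.5262 0.0104 0.0909] med [0.523  0.0092 0.0911]
block 1173 min [ 0.5043 -0.0152  0.0842] max [0.5667 0.0274 0.453 ] mid [0.5355 0.0061 0.2686] med [0.5273 0.0092 0.09  ]
tab 228 min [ 0.4266 -0.0152  0.0823] max [0.5667 0.0214 0.453 ] mid [0.4966 0.0031 0.2676] med [0.4359 0.0099 0.098 ]
bar 263 min [ 0.442  -0.0188  0.0775] max [0.5667 0.0392 0.453 ] mid [0.5043 0.0102 0.2652] med [0.4456 0.0114 0.0838]
lidtop 4375 min [ 0.5652 -0.1145  0.127 ] max [0.5847 0.1336 0.139 ] mid [0.5749 0.0096 0.133 ] med [0.5748 0.007  0.1351]
keeper 510 min [ 0.5667 -0.0152  0.139 ] max [0.5831 0.0309 0.453 ] mid [0.5749 0.0078 0.296 ] med [0.5767 0.0093 0.1605]
leverplate 567 min [ 0.4407 -0.0152  0.0499] max [0.5667 0.0242 0.453 ] mid [0.5037 0.0045 0.2514] med [0.4588 0.0107 0.0528]
rimfront 361 min [0.493  0.0429 0.0675] max [0.5061 0.1285 0.0728] mid [0.4995 0.0857 0.0701] med [0.4965 0.0877 0.0709]
rimfront2 405 min [ 0.4923 -0.1091  0.0672] max [ 0.5097 -0.0116  0.0729] mid [ 0.501  -0.0603  0.0701] med [ 0.4955 -0.0613  0.0
[... 8529 characters left out ...]
64(82)), (np.int64(446), np.int64(84)), (np.int64(445), np.int64(84)), (np.int64(445), np.int64(86)), (np.int64(444), np.int64(88)), (np.int64(567), np.int64(453)), (np.int64(442), np.int64(89)), (np.int64(441), np.int64(91)), (np.int64(440), np.int64(92)), (np.int64(440), np.int64(94)), (np.int64(438), np.int64(94)), (np.int64(437), np.int64(95)), (np.int64(436), np.int64(96)), (np.int64(436), np.int64(98)), (np.int64(435), np.int64(99)), (np.int64(434), np.int64(100)), (np.int64(433), np.int64(101)), (np.int64(432), np.int64(101)), (np.int64(432), np.int64(104)), (np.int64(431), np.int64(105)), (np.int64(429), np.int64(104)), (np.int64(427), np.int64(103)), (np.int64(145), np.int64(-596))]
```

Run:
```python
from h import *
z=np.load('pics/w1.npz'); P=z['P']; d=z['d']
T=toolT(); Q=(P-T[:3,3])@T[:3,:3]*1000
np.set_printoptions(linewidth=220)
for v in (235,245,255,262,270,278,285,290,300,310,320,328,335,345,350,360,370,380):
    print(v,[tuple(int(t) for t in Q[v,u].round()) if d[v,u]>0 and d[v,u]<.3 else None for u in (20,60,90,120,150,170,200,254,300,340,400)])
```

```text
235 [None, None, None, None, None, (11, -47, 5), None, None, None, (10, 48, 6), None]
245 [None, None, None, None, None, (10, -44, -7), None, None, None, (11, 44, -7), None]
255 [(39, -68, -72), (39, -56, -73), (38, -48, -72), None, (12, -49, -21), (6, -43, -9), None, None, None, (7, 44, -11), None]
262 [(39, -65, -77), (39, -54, -77), (37, -48, -73), None, (10, -48, -25), (2, -44, -10), None, None, None, (3, 44, -12), None]
270 [(38, -62, -80), (39, -52, -81), (34, -48, -74), None, (11, -46, -33), (-1, -43, -12), None, None, None, (-1, 44, -12), None]
278 [(39, -59, -85), (38, -50, -84), (34, -47, -76), (34, -38, -76), (34, -29, -78), (34, -24, -76), (33, -16, -76), (33, 0, -76), (33, 13, -76), (34, 24, -77), (33, 42, -76)]
285 [(37, -59, -85), (37, -49, -86), (33, -46, -78), (33, -37, -79), (32, -29, -78), (33, -23, -78), (33, -15, -79), (33, 0, -79), (33, 13, -79), (32, 24, -77), (32, 41, -78)]
290 [(36, -59, -86), (36, -49, -85), (31, -46, -79), (31, -37, -79), (31, -29, -79), (32, -23, -80), (31, -15, -78), (32, 0, -80), (31, 13, -79), (32, 24, -79), (31, 41, -79)]
300 [(33, -59
[... 846 characters left out ...]
, -45, -95), (26, -38, -95), (26, -31, -95), (27, -24, -96), (27, -19, -96), (26, -13, -96), (26, 0, -95), (27, 10, -96), (26, 20, -95), (26, 34, -95)]
360 [(26, -52, -98), (27, -43, -99), (26, -37, -98), (27, -30, -99), (26, -23, -98), (26, -19, -98), (26, -12, -98), (26, 0, -98), (27, 10, -99), (26, 19, -98), (26, 33, -98)]
370 [(27, -50, -102), (27, -41, -102), (25, -36, -100), (28, -28, -102), (27, -22, -101), (26, -18, -101), (27, -11, -102), (27, 0, -101), (26, 10, -101), (25, 19, -100), (27, 31, -101)]
380 [(27, -48, -104), (26, -40, -103), (26, -34, -103), (25, -28, -102), (26, -22, -103), (26, -18, -103), (26, -11, -103), (26, 0, -103), (26, 9, -103), (26, 18, -103), (27, 30, -104)]
```

```bash
cat >> h.py <<'E'
O=CX*.5257+CY*.0097
def cw(x,y,z): p=O+CX*x+CY*y; return np.array([p[0],p[1],z])
def chain(*ps,yaw=None):
    T=toolT(); r=R.from_euler('xyz',[180,0,np.degrees(TH) if yaw is None else yaw],degrees=True).as_matrix(); a=T[:3,3]
    print('from',a.round(4))
    for i,p in enumerate(ps):
        M=T[:3,:3] if i==0 else r
        s=M.T@(np.array(p)-a)*1000; print(np.array(p).round(4),'->',s.round(1),np.linalg.norm(s).round()); a=np.array(p)
E
python3 - <<'E'
from h import *
print('origin',O)
z=np.load('pics/w0.npz'); P=z['P']; Z=P[...,2]
for n,(u,v) in dict(b0=(306,151),b1=(284,207),b2=(206,175)).items():
    q=P[v-14:v+15,u-14:u+15].reshape(-1,3); q=q[(q[:,2]>.058)&(q[:,2]<.07)]; print(n,len(q),q.mean(0).round(4),((q.min(0)+q.max(0))/2).round(4))
b2=[.4382,-.0086]
chain([*b2,.14],[*b2,.060],[*b2,.165],cw(0,-.041,.165),cw(0,-.041,.1005))
E
```

```text
origin [0.47552529 0.2243441 ]
b0 370 [ 0.5112 -0.0979  0.0618] [ 0.511  -0.0981  0.0611]
b1 321 [ 0.4422 -0.1053  0.0617] [ 0.4418 -0.1053  0.0611]
b2 347 [ 0.4382 -0.0084  0.0617] [ 0.4376 -0.008   0.0609]
from [0.4499 0.1838 0.2991]
[ 0.4382 -0.0086  0.14  ] -> [-92.4 169.1 159.2] 250.0
[ 0.4382 -0.0086  0.06  ] -> [ 0. -0. 80.] 80.0
[ 0.4382 -0.0086  0.165 ] -> [  -0.    0. -105.] 105.0
[0.4923 0.1869 0.165 ] -> [ 129.5 -156.2   -0. ] 203.0
[0.4923 0.1869 0.1005] -> [ 0.  -0.  64.5] 64.0
```

Call:
arm_command([
  [[-20, 38, 20], 0.003],
  [[-40, 76, 45], 0.007],
  [[-60, 114, 80], 0.01],
  [[-78, 150, 118], 0.017],
  [[-92.4, 169, 157], 0.017],
])

```text
time_s: 3.2
tool_pos: [0.4397, -0.0073, 0.1471]
tool_rot: [179.8, -0.1, 24.1]
force: [1.5, -0.7, 0.2]
grip_width: 0.0871
grasp_force: 0.0
```

Call:
arm_command([
  [[0, 0, 0], 0],
  [[0, 0, 25], 0],
  [[0, 0, 50], 0],
  [[0, 0, 70], 0],
  [[0, 0, 81], 0],
])

```text
time_s: 3.7
tool_pos: [0.4384, -0.0039, 0.0653]
tool_rot: [-179.9, 0.1, 24.3]
force: [0.1, 0.0, -0.9]
grip_width: 0.0875
grasp_force: 0.0
```

Call:
arm_command([
  [[0, 0, 0], 0],
  [[0, 0, 0], 0],
  [[0, 0, 0], 0],
  [[0, 0, 0], 0],
  [[0, 0, 0], 0],
])

```text
time_s: 4.2
tool_pos: [0.4395, -0.0041, 0.067]
tool_rot: [179.9, -0.1, 24.3]
force: [-0.2, 0.2, 0.1]
grip_width: 0.087
grasp_force: 0.0
```

Run:
```python
from h import *
b2=[.4382,-.0086]; chain([*b2,.060]); print(env.get_obs()['tool_rot'],env.get_obs()['qpos'].round(1))
im,d,K,W,c=look('wrist'); P=pts(d,K,W); save('w2',im,d,P)
Z=P[...,2]; m=(Z>.058)&(Z<.066)&(np.hypot(P[...,0]-b2[0],P[...,1]-b2[1])<.02)
print(m.sum(),P[m].mean(0),((P[m].min(0)+P[m].max(0))/2))
```

```text
from [ 0.4395 -0.0041  0.067 ]
[ 0.4382 -0.0086  0.06  ] -> [-3.1  3.6  7. ] 8.0
[ 1.79944278e+02 -5.42565177e-02  2.43314317e+01] [ 34.6   3.6 -38.1 121.4   2.7  55.8 -70.6]
1255 [ 0.43873252 -0.00716231  0.06152949] [ 0.43777376 -0.00758501  0.06086352]
```

Call:
arm_command([
  [[-2.2, 2.6, 3], 0],
  [[-2.2, 2.6, 7], 0],
  [[-2.2, 2.6, 7], 0],
  [[-2.2, 2.6, 7], 0],
  [[-2.2, 2.6, 7], 0],
])

```text
time_s: 4.75
tool_pos: [0.4381, -0.0072, 0.0593]
tool_rot: [-180.0, 0.0, 24.3]
force: [0.1, -0.4, 0.1]
grip_width: 0.0876
grasp_force: 0.0
```

Call:
arm_command([
  [[0, 0, 0], 0],
  [[0, 0, 0], 0],
  [[0, 0, 0], 0],
  [[0, 0, 0], 0],
  [[0, 0, 0], 0],
], grip=1, grip_force=20)

```text
time_s: 5.25
tool_pos: [0.4381, -0.0072, 0.0594]
tool_rot: [180.0, -0.0, 24.3]
force: [-0.1, -0.3, 0.1]
grip_width: 0.0546
grasp_force: 0.0
```

Call:
arm_command([
  [[0, 0, 0], 0],
  [[0, 0, 0], 0],
  [[0, 0, -10], 0],
  [[0, 0, -50], 0],
  [[0, 0, -90], 0],
])

```text
time_s: 5.75
tool_pos: [0.4372, -0.0069, 0.1505]
tool_rot: [-179.9, 0.1, 24.4]
force: [1.2, -1.2, 0.1]
grip_width: 0.0149
grasp_force: 0.0
```

Call:
arm_command([
  [[0, 0, -20], 0],
  [[0, 0, -20], 0],
  [[0, 0, -20], 0],
  [[0, 0, -20], 0],
  [[0, 0, -20], 0],
])

```text
time_s: 6.25
tool_pos: [0.4371, -0.0072, 0.1682]
tool_rot: [-179.9, 0.1, 24.3]
force: [0.2, -0.3, -0.7]
grip_width: 0.0006
grasp_force: 0.0
```

Run:
```python
from h import *
chain(cw(0,-.041,.168),cw(0,-.041,.1005)); o=env.get_obs(); print(o['tool_rot'],o['grip_width'],o['grasp_force'])
```

```text
from [ 0.4371 -0.0072  0.1682]
[0.4923 0.1869 0.168 ] -> [ 1.303e+02 -1.541e+02  1.000e-01] 202.0
[0.4923 0.1869 0.1005] -> [ 0.  -0.  67.5] 68.0
[-1.79916363e+02  1.14113542e-01  2.43462595e+01] 0.0005724983901626464 0.0
```

Call:
arm_command([
  [[0, 0, 0], 0],
  [[0, 0, 0], 0],
  [[0, 0, 0], 0],
  [[0, 0, 0], 0],
  [[0, 0, 0], 0],
], grip=-0.4)

```text
time_s: 6.75
tool_pos: [0.4381, -0.0072, 0.1693]
tool_rot: [180.0, 0.0, 24.3]
force: [-0.1, -0.1, -0.8]
grip_width: 0.0325
grasp_force: 0.0
```

Run:
```python
from h import *
im,d,K,W,c=look('wrist'); P=pts(d,K,W); save('w3',im,d,P); Z=P[...,2]
for b in ([.4382,-.008],[.5112,-.0979],[.4422,-.1053]):
    m=(Z>.058)&(Z<.067)&(np.hypot(P[...,0]-b[0],P[...,1]-b[1])<.022); q=P[m]
    if len(q): print(m.sum(),q.mean(0).round(4),((q.min(0)+q.max(0))/2).round(4))
chain([.4382,-.0076,.059]); print(env.get_obs()['grip_width'])
```

```text
564 [ 0.4382 -0.0077  0.0616] [ 0.4374 -0.0079  0.0611]
619 [ 0.5109 -0.097   0.0617] [ 0.5108 -0.0977  0.0611]
482 [ 0.4427 -0.1041  0.0616] [ 0.4419 -0.105   0.0613]
from [ 0.4381 -0.0073  0.1694]
[ 0.4382 -0.0076  0.059 ] -> [ -0.    0.4 110.4] 110.0
0.03661049859167571
```

Bottle undisturbed. Wait for opening, descend, grip with enough time.

Call:
arm_command([
  [[0, 0, 20], 0],
  [[0, 0, 50], 0],
  [[0, 0.4, 80], 0],
  [[0, 0.4, 100], 0],
  [[0, 0.4, 110], 0],
])

```text
time_s: 7.3
tool_pos: [0.4369, -0.0075, 0.0577]
tool_rot: [-179.9, 0.1, 24.3]
force: [-0.2, -0.1, 0.1]
grip_width: 0.0602
grasp_force: 0.0
```

Call:
arm_command([
  [[0, 0, 0], 0],
  [[0, 0, 0], 0],
  [[0, 0, 0], 0],
  [[0, 0, 0], 0],
  [[0, 0, 0], 0],
], grip=1)

```text
time_s: 7.8
tool_pos: [0.4388, -0.0077, 0.0601]
tool_rot: [179.9, -0.1, 24.3]
force: [0.7, -0.3, 0.3]
grip_width: 0.029
grasp_force: 0.0
```

Call:
arm_command([
  [[0, 0, 0], 0],
  [[0, 0, 0], 0],
  [[0, 0, 0], 0],
  [[0, 0, 0], 0],
  [[0, 0, 0], 0],
])

```text
time_s: 8.3
tool_pos: [0.4387, -0.0077, 0.0599]
tool_rot: [180.0, -0.0, 24.3]
force: [-0.7, -0.8, 5.5]
grip_width: 0.025
grasp_force: 20.0
```

Call:
arm_command([
  [[0, 0, -5], 0],
  [[0, 0, -20], 0],
  [[0, 0, -50], 0],
  [[0, 0, -80], 0],
  [[0, 0, -110], 0],
])

```text
time_s: 8.8
tool_pos: [0.4376, -0.0074, 0.1701]
tool_rot: [-180.0, 0.0, 24.4]
force: [0.8, -0.5, -0.2]
grip_width: 0.0246
grasp_force: 20.0
```

Run:
```python
from h import *
chain(cw(0,-.041,.168),cw(0,-.041,.1005)); o=env.get_obs(); print(o['tool_rot'],o['grip_width'],o['grasp_force'])
```

```text
from [ 0.4376 -0.0074  0.1701]
[0.4923 0.1869 0.168 ] -> [ 130.  -154.4    2.1] 202.0
[0.4923 0.1869 0.1005] -> [ 0.  -0.  67.5] 68.0
[-1.79959371e+02  4.71639771e-02  2.43574334e+01] 0.02463114082209497 19.999840557575226
```

Call:
arm_command([
  [[28, -33, 0], 0],
  [[56, -66, 0], 0],
  [[85, -100, 0], 0],
  [[110, -131, 0], 0],
  [[130, -154.4, 0], 0],
])

```text
time_s: 9.3
tool_pos: [0.4927, 0.1894, 0.1693]
tool_rot: [-179.9, -0.0, 24.4]
force: [-0.4, -0.1, -0.5]
grip_width: 0.0249
grasp_force: 20.0
```

Call:
arm_command([
  [[0, 0, 0], 0],
  [[0, 0, 0], 0],
  [[0, 0, 0], 0],
  [[0, 0, 0], 0],
  [[0, 0, 0], 0],
])

```text
time_s: 9.8
tool_pos: [0.4931, 0.1853, 0.1694]
tool_rot: [179.9, 0.0, 24.2]
force: [0.2, -0.5, 0.1]
grip_width: 0.0244
grasp_force: 20.0
```

Run:
```python
from h import *
chain(cw(0,-.041,.1005)); o=env.get_obs(); print(o['tool_rot'],o['grip_width'])
im,d,K,W,c=look('wrist'); P=pts(d,K,W); save('w4',im,d,P)
cv2.imwrite('pics/w4b.png',cv2.resize(im,(760,570),interpolation=cv2.INTER_CUBIC))
```

```text
from [0.4931 0.1853 0.1694]
[0.4923 0.1869 0.1005] -> [-0.  -1.9 68.9] 69.0
[1.79942688e+02 1.30650934e-02 2.42284144e+01] 0.024351803953884726
```

View pics/w4b.png

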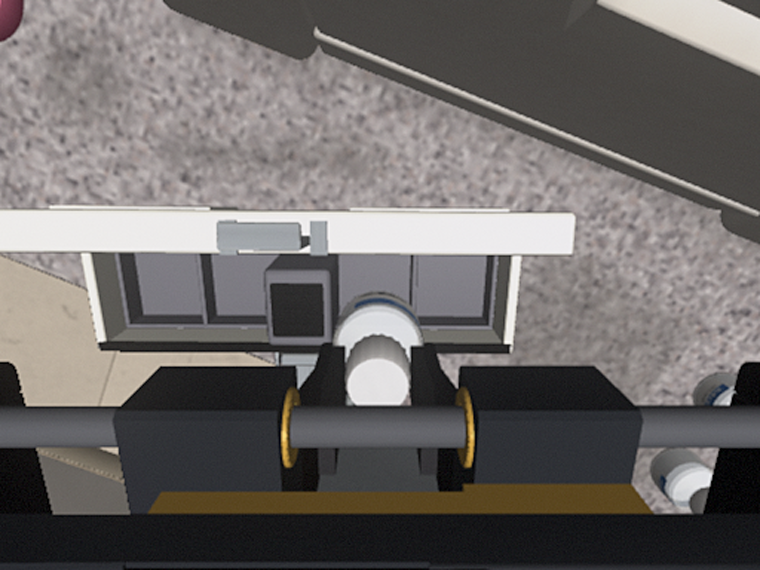

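Run:
```python
from h import *
z=np.load('pics/w4.npz'); P=z['P']; im=z['im'].astype(int); C=cc(P)-[.5257,.0097,0]; C*=1000
s=512/760
def f(n,U,V,cond):
    sl=(slice(int(V[0]*s),int(V[1]*s)),slice(int(U[0]*s),int(U[1]*s))); m=cond(C[sl],im[sl]); q=C[sl][m]; print(n,m.sum(),q.min(0).round(1),q.max(0).round(1),np.median(q,0).round(1))
f('pad',(268,330),(275,340),lambda c,i:(c[...,2]>86)&(i.sum(-1)<110))
f('block',(255,335),(260,345),lambda c,i:(c[...,2]>84)&(c[...,2]<95))
f('rimR',(500,525),(255,350),lambda c,i:abs(c[...,2]-70)<3)
f('rimL',(75,110),(255,350),lambda c,i:abs(c[...,2]-70)<3)
f('front',(120,260),(330,360),lambda c,i:abs(c[...,2]-70)<3)
f('frontR',(430,510),(330,360),lambda c,i:abs(c[...,2]-70)<3)
f('cap',(340,415),(330,410),lambda c,i:abs(c[...,2]-172)<6)
f('cell3',(410,490),(258,325),lambda c,i:abs(c[...,2]-33)<3)
for v in (int(290*s),int(310*s)): print([tuple(int(t) for t in C[v,u].round()[1:]) for u in range(int(410*s),int(500*s))])
```

```text
pad 52 [-13.1 -13.   89.9] [14.5 13.7 92.5] [-11.1   8.5  91.2]
block 2247 [-19.9 -18.   84.1] [22.4 18.3 93.1] [ 3.2 -0.7 90.1]
rimR 480 [ -30.2 -123.8   67. ] [  26.3 -114.6   72. ] [  -1.  -120.1   69.7]
rimL 530 [-30.3 116.5  67. ] [ 27.  124.6  71.9] [ -0.4 119.8  69.6]
front 694 [-33.   27.6  67. ] [-25.7 111.3  72.8] [-29.3  71.1  70.7]
frontR 385 [ -33.9 -120.5   67. ] [-18.6 -76.7  72.7] [ -29.8 -100.8   70.7]
cap 1503 [ -9.8 -55.6 166. ] [ 11.3 -28.8 178. ] [  1.6 -42.3 171.1]
cell3 1953 [ -24.2 -113.3   30.5] [ 17.5 -63.4  36. ] [ -2.7 -90.8  33. ]
[(-64, 33), (-64, 46), (-64, 51), (-65, 50), (-66, 51), (-69, 33), (-70, 34), (-71, 33), (-72, 31), (-73, 33), (-74, 33), (-75, 33), (-76, 34), (-77, 34), (-78, 34), (-79, 32), (-80, 33), (-81, 33), (-82, 33), (-82, 33), (-83, 33), (-84, 33), (-85, 33), (-86, 33), (-87, 34), (-88, 33), (-89, 33), (-90, 33), (-91, 33), (-92, 34), (-93, 32), (-94, 33), (-95, 33), (-96, 34), (-97, 33), (-98, 31), (-99, 33), (-100, 33), (-101, 32), (-102, 33), (-103, 33), (-104, 34), (-105, 33), (-106, 32), (-107, 33), (-108, 32), (-109, 33), (-110, 33), (-111, 32), (-111, 34), (-113, 32), (-113, 37), (-113, 40), (-113, 44), (-113, 47), (-113, 50), (-114, 51), (-115, 50), (-118, 43), (-118, 46)]
[(-57, 122), (-58, 119), (-59, 115), (-66, 52), (-67, 51), (-69, 33), (-70, 33), (-71, 32), (-72, 32), (-73, 33), (-74, 32), (-75, 34), (-76, 33), (-77, 33), (-78, 33), (-79, 34), (-80, 33), (-81, 33), (-82, 34), (-83, 34), (-84, 33), (-85, 33), (-86, 32), (-87, 33), (-88, 32), (-89, 33), (-90, 33), (-91, 32), (-92, 32), (-93, 33), (-94, 34), (-95, 33), (-96, 32), (-97, 32), (-98, 33), (-99, 34), (-100, 32), (-101, 34), (-102, 32), (-103, 33), (-104, 33), (-105, 34), (-106, 33), (-106, 34), (-108, 33), (-109, 33), (-110, 33), (-111, 33), (-111, 34), (-112, 34), (-113, 36), (-113, 41), (-113, 44), (-113, 48), (-113, 50), (-114, 52), (-115, 50), (-118, 42), (-118, 47), (-118, 51)]
```

Call:
arm_command([
  [[0, -1.9, 15], 0],
  [[0, -1.9, 35], 0],
  [[0, -1.9, 55], 0],
  [[0, -1.9, 66], 0],
  [[0, -1.9, 69], 0],
])

```text
time_s: 10.35
tool_pos: [0.491, 0.1879, 0.0985]
tool_rot: [-180.0, 0.2, 24.3]
force: [-0.7, 0.2, -0.3]
grip_width: 0.025
grasp_force: 20.0
```

Call:
arm_command([
  [[0, 0, 0], 0],
  [[0, 0, 0], 0],
  [[0, 0, 0], 0],
  [[0, 0, 0], 0],
  [[0, 0, 0], 0],
])

```text
time_s: 10.85
tool_pos: [0.4925, 0.1884, 0.1008]
tool_rot: [180.0, -0.0, 24.3]
force: [0.7, -0.2, 0.9]
grip_width: 0.0245
grasp_force: 20.0
```

Call:
arm_command([
  [[0, 0, 0], 0],
  [[0, 0, 0], 0],
  [[0, 0, 0], 0],
  [[0, 0, 0], 0],
  [[0, 0, 0], 0],
], grip=-0.1)

```text
time_s: 11.35
tool_pos: [0.4923, 0.1884, 0.1004]
tool_rot: [180.0, 0.0, 24.3]
force: [-1.3, 0.2, 0.2]
grip_width: 0.0469
grasp_force: 0.0
```

Call:
arm_command([
  [[0, 0, -20], 0],
  [[0, 0, -50], 0],
  [[0, 0, -80], 0],
  [[0, 0, -80], 0],
  [[0, 0, -80], 0],
])

```text
time_s: 11.85
tool_pos: [0.4926, 0.1884, 0.1808]
tool_rot: [180.0, -0.1, 24.3]
force: [-0.1, 0.2, -0.3]
grip_width: 0.0478
grasp_force: 0.0
```

Run:
```python
from h import *
im,d,K,W,c=look('wrist'); P=pts(d,K,W); save('w5',im,d,P)
C=(cc(P)-[.5257,.0097,0])*1000; m=(abs(C[...,0])<28)&(abs(C[...,1]+41)<24)&(C[...,2]>90)&(C[...,2]<110); q=C[m]; print(m.sum(),q.min(0).round(1),q.max(0).round(1),q.mean(0).round(1),np.median(q[:,2]))
b=[.5110,-.0976]
chain([*b,.16],[*b,.054]); o=env.get_obs(); print(o['tool_rot'],o['grip_width'])
```

```text
659 [-11.9 -51.   90. ] [ 11.6 -27.9  96.5] [  0.5 -39.5  94.6] 94.78935857853388
from [0.4919 0.188  0.1798]
[ 0.511  -0.0976  0.16  ] -> [-100.3  268.1   19.9] 287.0
[ 0.511  -0.0976  0.054 ] -> [  0.  -0. 106.] 106.0
[1.79982395e+02 4.92270312e-02 2.43314995e+01] 0.047823934712902055
```

Call:
arm_command([
  [[-16, 45, 2], 0],
  [[-33, 89, 4], 0],
  [[-50, 134, 8], 0],
  [[-67, 178, 12], 0],
  [[-83, 220, 16], 0],
])

```text
time_s: 12.4
tool_pos: [0.506, -0.0486, 0.1628]
tool_rot: [-180.0, 0.1, 24.3]
force: [0.5, 0.6, 0.7]
grip_width: 0.0479
grasp_force: 0.0
```

Call:
arm_command([
  [[-17, 48, 4], 0],
  [[-17, 48, 4], 0],
  [[-17, 48, 4], 0],
  [[-17, 48, 4], 0],
  [[-17, 48, 4], 0],
])

```text
time_s: 12.9
tool_pos: [0.5115, -0.095, 0.1601]
tool_rot: [-180.0, 0.0, 24.5]
force: [-0.5, -0.3, -0.7]
grip_width: 0.0477
grasp_force: 0.0
```

Run:
```python
from h import *
im,d,K,W,c=look('wrist'); P=pts(d,K,W); Z=P[...,2]
for b in ([.511,-.0976],[.4422,-.1053]):
    m=(Z>.058)&(Z<.067)&(np.hypot(P[...,0]-b[0],P[...,1]-b[1])<.022); q=P[m]
    if len(q): print(m.sum(),q.mean(0).round(4),((q.min(0)+q.max(0))/2).round(4))
    if b[0]>.5: chain([*q.mean(0)[:2],.054],[*q.mean(0)[:2],.164],cw(0,-.09,.164))
```

```text
595 [ 0.5119 -0.098   0.0617] [ 0.5111 -0.0984  0.0611]
from [ 0.5116 -0.0952  0.1603]
[ 0.5119 -0.098   0.054 ] -> [ -0.9   2.7 106.3] 106.0
[ 0.5119 -0.098   0.164 ] -> [  -0.    0. -110.] 110.0
[0.5124 0.1423 0.164 ] -> [  99.  -218.9   -0. ] 240.0
296 [ 0.4466 -0.1036  0.0614] [ 0.4446 -0.1051  0.0607]
```

Call:
arm_command([
  [[-1, 2.7, 25], 0],
  [[-1, 2.7, 55], 0],
  [[-1, 2.7, 82], 0],
  [[-1, 2.7, 100], 0],
  [[-1, 2.7, 106], 0],
])

```text
time_s: 13.45
tool_pos: [0.5104, -0.0985, 0.0525]
tool_rot: [-179.9, 0.1, 24.5]
force: [-0.9, 0.8, 0.0]
grip_width: 0.0479
grasp_force: 0.0
```

Call:
arm_command([
  [[0, 0, 0], 0],
  [[0, 0, 0], 0],
  [[0, 0, 0], 0],
  [[0, 0, 0], 0],
  [[0, 0, 0], 0],
], grip=1)

```text
time_s: 13.95
tool_pos: [0.5126, -0.1, 0.0554]
tool_rot: [179.9, -0.1, 24.3]
force: [-0.0, 0.3, 3.0]
grip_width: 0.0248
grasp_force: 19.9
```

Call:
arm_command([
  [[0, 0, 0], 0],
  [[0, 0, 0], 0],
  [[0, 0, -10], 0],
  [[0, 0, -40], 0],
  [[0, 0, -80], 0],
])

```text
time_s: 14.45
tool_pos: [0.5098, -0.0996, 0.1336]
tool_rot: [-179.8, 0.2, 24.3]
force: [0.9, -0.3, 0.1]
grip_width: 0.0248
grasp_force: 19.9
```

Call:
arm_command([
  [[10, -22, -20], 0],
  [[26, -57, -30], 0],
  [[43, -95, -35], 0],
  [[60, -133, -35], 0],
  [[77, -170, -35], 0],
])

```text
time_s: 14.95
tool_pos: [0.5115, 0.0881, 0.17]
tool_rot: [179.9, -0.0, 24.3]
force: [0.6, 0.3, -1.1]
grip_width: 0.0249
grasp_force: 19.9
```

Call:
arm_command([
  [[11, -25, 0], 0],
  [[22, -49, 0], 0],
  [[22, -49, 0], 0],
  [[22, -49, 0], 0],
  [[22, -49, 0], 0],
])

```text
time_s: 15.45
tool_pos: [0.5118, 0.1389, 0.1692]
tool_rot: [180.0, 0.1, 24.2]
force: [0.3, -0.1, -0.2]
grip_width: 0.0251
grasp_force: 19.9
```

Run:
```python
from h import *
chain(cw(0,-.09,.089)); o=env.get_obs(); print(o['tool_rot'],o['grip_width'])
im,d,K,W,c=look('wrist'); P=pts(d,K,W)
C=(cc(P)-[.5257,.0097,0])*1000; m=(C[...,2]>165)&(C[...,2]<182)&(abs(C[...,1]+90)<20)&(d<.3); q=C[m]; print(m.sum(),q.min(0).round(1),q.max(0).round(1))
```

```text
from [0.5118 0.1389 0.1692]
[0.5124 0.1423 0.089 ] -> [ 2.  -2.8 80.2] 80.0
[1.79954732e+02 5.12152245e-02 2.42440212e+01] 0.025110166869605283
2250 [ -10.4 -110.   165. ] [118.7 -70.  182. ]
```

Call:
arm_command([
  [[2, -2.8, 10], 0],
  [[2, -2.8, 30], 0],
  [[2, -2.8, 52], 0],
  [[2, -2.8, 70], 0],
  [[2, -2.8, 80], 0],
])

```text
time_s: 16.0
tool_pos: [0.5113, 0.1429, 0.0872]
tool_rot: [-180.0, 0.2, 24.3]
force: [0.3, 0.1, 2.4]
grip_width: 0.025
grasp_force: 19.9
```

Call:
arm_command([
  [[0, 0, 0], 0],
  [[0, 0, 0], 0],
  [[0, 0, 0], 0],
  [[0, 0, 0], 0],
  [[0, 0, 0], 0],
])

```text
time_s: 16.5
tool_pos: [0.5128, 0.1438, 0.0899]
tool_rot: [180.0, -0.0, 24.3]
force: [-0.2, -0.2, -1.0]
grip_width: 0.025
grasp_force: 19.9
```

Call:
arm_command([
  [[0, 0, 0], 0],
  [[0, 0, 0], 0],
  [[0, 0, 0], 0],
  [[0, 0, 0], 0],
  [[0, 0, 0], 0],
], grip=0.2)

```text
time_s: 17.0
tool_pos: [0.5124, 0.1438, 0.0894]
tool_rot: [180.0, -0.0, 24.3]
force: [0.5, 0.0, 0.1]
grip_width: 0.0346
grasp_force: 0.0
```

Call:
arm_command([
  [[0, 0, -15], 0],
  [[0, 0, -45], 0],
  [[0, 0, -80], 0],
  [[0, 0, -80], 0],
  [[0, 0, -80], 0],
])

```text
time_s: 17.5
tool_pos: [0.5132, 0.144, 0.1709]
tool_rot: [179.9, -0.1, 24.3]
force: [0.0, -0.8, -0.4]
grip_width: 0.0348
grasp_force: 0.0
```

Run:
```python
from h import *
im,d,K,W,c=look('wrist'); P=pts(d,K,W); save('w6',im,d,P)
C=(cc(P)-[.5257,.0097,0])*1000
for y in (-41,-90):
    m=(abs(C[...,0])<28)&(abs(C[...,1]-y)<18)&(C[...,2]>90)&(C[...,2]<110); q=C[m]; print(m.sum(),q.min(0).round(1),q.max(0).round(1),np.median(q[:,2]))
b=[.4424,-.1048]
chain([*b,.16],[*b,.054]); o=env.get_obs(); print(o['tool_rot'],o['grip_width'])
```

```text
714 [-11.9 -51.6  90. ] [ 11.5 -27.7  96.5] 94.66021498850958
711 [-12.7 -98.8  90. ] [ 12.4 -74.8  96.8] 94.7530510385001
from [0.5123 0.1437 0.1697]
[ 0.4424 -0.1048  0.16  ] -> [-166.1  197.6    9.8] 258.0
[ 0.4424 -0.1048  0.054 ] -> [  0.  -0. 106.] 106.0
[ 1.79960307e+02 -1.13712328e-02  2.43371797e+01] 0.03461119984672542
```

Call:
arm_command([
  [[-27, 32, 2], 0],
  [[-55, 65, 4], 0],
  [[-85, 102, 6], 0],
  [[-114, 137, 8], 0],
  [[-140, 167, 10], 0],
], grip=-0.1)

```text
time_s: 18.05
tool_pos: [0.4518, -0.0684, 0.1583]
tool_rot: [-180.0, 0.1, 24.3]
force: [0.8, -0.4, 0.3]
grip_width: 0.0478
grasp_force: 0.0
```

Call:
arm_command([
  [[-26, 31, 0], 0],
  [[-26, 31, 0], 0],
  [[-26, 31, 0], 0],
  [[-26, 31, 0], 0],
  [[-26, 31, 0], 0],
])

```text
time_s: 18.55
tool_pos: [0.443, -0.1035, 0.1591]
tool_rot: [-180.0, 0.0, 24.5]
force: [0.1, 0.3, -0.4]
grip_width: 0.048
grasp_force: 0.0
```

Run:
```python
from h import *
im,d,K,W,c=look('wrist'); P=pts(d,K,W); Z=P[...,2]
b=[.4422,-.1053]
m=(Z>.058)&(Z<.067)&(np.hypot(P[...,0]-b[0],P[...,1]-b[1])<.022); q=P[m]
print(m.sum(),q.mean(0).round(4),((q.min(0)+q.max(0))/2).round(4))
chain([*q.mean(0)[:2],.054],[*q.mean(0)[:2],.175],cw(-.03,0,.175),cw(0,.09,.175))
```

```text
594 [ 0.4421 -0.1053  0.0616] [ 0.4412 -0.1056  0.0612]
from [ 0.443  -0.1036  0.1592]
[ 0.4421 -0.1053  0.054 ] -> [ -1.5   1.3 105.2] 105.0
[ 0.4421 -0.1053  0.175 ] -> [  -0.    0. -121.] 121.0
[0.4482 0.212  0.175 ] -> [ 135.6 -287.    -0. ] 317.0
[0.4386 0.3064 0.175 ] -> [ 30. -90.  -0.] 95.0
```

Call:
arm_command([
  [[-1.5, 1.3, 25], 0],
  [[-1.5, 1.3, 55], 0],
  [[-1.5, 1.3, 82], 0],
  [[-1.5, 1.3, 99], 0],
  [[-1.5, 1.3, 105], 0],
])

```text
time_s: 19.1
tool_pos: [0.4407, -0.1055, 0.0526]
tool_rot: [-179.8, 0.1, 24.4]
force: [0.1, -0.0, 0.5]
grip_width: 0.048
grasp_force: 0.0
```

Call:
arm_command([
  [[0, 0, 0], 0],
  [[0, 0, 0], 0],
  [[0, 0, 0], 0],
  [[0, 0, 0], 0],
  [[0, 0, 0], 0],
], grip=1)

```text
time_s: 19.6
tool_pos: [0.4426, -0.107, 0.0552]
tool_rot: [179.9, -0.1, 24.3]
force: [0.0, -0.4, 2.1]
grip_width: 0.0253
grasp_force: 19.9
```

Call:
arm_command([
  [[0, 0, 0], 0],
  [[0, 0, 0], 0],
  [[0, 0, -20], 0],
  [[0, 0, -60], 0],
  [[0, 0, -100], 0],
])

```text
time_s: 20.1
tool_pos: [0.4408, -0.1064, 0.1546]
tool_rot: [-179.9, 0.1, 24.4]
force: [0.8, 0.0, -0.4]
grip_width: 0.0252
grasp_force: 19.9
```

Call:
arm_command([
  [[10, -22, -20], 0],
  [[28, -60, -20], 0],
  [[47, -100, -20], 0],
  [[66, -140, -20], 0],
  [[85, -180, -20], 0],
])

```text
time_s: 20.6
tool_pos: [0.4446, 0.0936, 0.1742]
tool_rot: [179.9, 0.0, 24.3]
force: [1.2, -0.0, -0.2]
grip_width: 0.0248
grasp_force: 19.9
```

Call:
arm_command([
  [[18, -40, 0], 0],
  [[36, -80, 0], 0],
  [[52, -121, 0], 0],
  [[68, -160, 0], 0],
  [[82, -198, 0], 0],
])

```text
time_s: 21.1
tool_pos: [0.438, 0.3077, 0.174]
tool_rot: [180.0, 0.0, 24.3]
force: [0.3, 0.3, -0.8]
grip_width: 0.025
grasp_force: 19.9
```

Call:
arm_command([
  [[0, 0, 0], 0],
  [[0, 0, 0], 0],
  [[0, 0, 0], 0],
  [[0, 0, 0], 0],
  [[0, 0, 0], 0],
])

```text
time_s: 21.6
tool_pos: [0.439, 0.3049, 0.1743]
tool_rot: [179.9, -0.0, 24.2]
force: [0.5, 1.0, -0.5]
grip_width: 0.0249
grasp_force: 19.9
```

Run:
```python
from h import *
chain(cw(0,.09,.089)); o=env.get_obs(); print(o['tool_rot'],o['grip_width'])
```

```text
from [0.439  0.3049 0.1743]
[0.4386 0.3064 0.089 ] -> [ 0.3 -1.6 85.3] 85.0
[ 1.79929787e+02 -1.42837077e-03  2.41914028e+01] 0.02490743892820901
```

Call:
arm_command([
  [[0, -1.6, 10], 0],
  [[0, -1.6, 32], 0],
  [[0, -1.6, 55], 0],
  [[0, -1.6, 75], 0],
  [[0, -1.6, 85], 0],
])

```text
time_s: 22.1
tool_pos: [0.4368, 0.3068, 0.0872]
tool_rot: [180.0, 0.2, 24.3]
force: [0.1, -0.6, 3.5]
grip_width: 0.0248
grasp_force: 19.9
```

Call:
arm_command([
  [[0, 0, 0], 0],
  [[0, 0, 0], 0],
  [[0, 0, 0], 0],
  [[0, 0, 0], 0],
  [[0, 0, 0], 0],
])

```text
time_s: 22.6
tool_pos: [0.4381, 0.3081, 0.09]
tool_rot: [180.0, -0.1, 24.3]
force: [0.5, -1.6, 0.4]
grip_width: 0.025
grasp_force: 19.9
```

Call:
arm_command([
  [[0, 0, 0], 0],
  [[0, 0, 0], 0],
  [[0, 0, 0], 0],
  [[0, 0, 0], 0],
  [[0, 0, 0], 0],
], grip=0)

```text
time_s: 23.1
tool_pos: [0.4376, 0.3079, 0.0893]
tool_rot: [180.0, 0.0, 24.3]
force: [-0.7, -0.0, -0.0]
grip_width: 0.0432
grasp_force: 0.0
```

Call:
arm_command([
  [[0, 0, -15], 0],
  [[0, 0, -45], 0],
  [[0, 0, -85], 0],
  [[0, 0, -85], 0],
  [[0, 0, -85], 0],
])

```text
time_s: 23.6
tool_pos: [0.4384, 0.3084, 0.1761]
tool_rot: [180.0, -0.2, 24.3]
force: [0.6, 0.3, -1.2]
grip_width: 0.0432
grasp_force: 0.0
```

Run:
```python
from h import *
im,d,K,W,c=look('wrist'); P=pts(d,K,W); save('w7',im,d,P)
C=(cc(P)-[.5257,.0097,0])*1000
for y in (90,-41,-90):
    m=(abs(C[...,0])<28)&(abs(C[...,1]-y)<18)&(C[...,2]>90)&(C[...,2]<110); q=C[m]
    if len(q): print(y,m.sum(),q.min(0).round(1),q.max(0).round(1),np.median(q[:,2]))
chain(cw(-.006,0,.150),cw(-.006,0,.1015)); o=env.get_obs(); print(o['tool_rot'],o['grip_width'])
```

```text
90 681 [-11.6  80.9  90.1] [ 11.3 104.4  96.7] 94.7964065057014
-41 716 [-11.6 -51.   90.1] [ 11.5 -26.9  96.9] 94.79092858361471
-90 749 [-12.1 -98.3  90. ] [ 12.3 -74.3  96.6] 94.80025195344987
from [0.4377 0.3078 0.1748]
[0.4701 0.2219 0.15  ] -> [-6.  91.6 24.9] 95.0
[0.4701 0.2219 0.1015] -> [ 0.  -0.  48.5] 48.0
[ 1.79960309e+02 -3.57633866e-02  2.43316249e+01] 0.04317778746002399
```

Call:
arm_command([
  [[-2, 30, 5], 0],
  [[-4, 62, 10], 0],
  [[-6, 91.6, 25], 0],
  [[-6, 91.6, 25], 0],
  [[-6, 91.6, 25], 0],
], grip=1)

```text
time_s: 24.15
tool_pos: [0.4692, 0.2211, 0.1482]
tool_rot: [-180.0, 0.1, 24.2]
force: [-0.4, 1.2, 0.4]
grip_width: 0.0113
grasp_force: 0.0
```

Call:
arm_command([
  [[0, 0, 10], 0],
  [[0, 0, 25], 0],
  [[0, 0, 38], 0],
  [[0, 0, 46], 0],
  [[0, 0, 46], 0],
])

```text
time_s: 24.65
tool_pos: [0.4686, 0.2219, 0.1016]
tool_rot: [-180.0, 0.2, 24.4]
force: [-0.8, -0.2, 0.3]
grip_width: 0.0005
grasp_force: 0.0
```

Run:
```python
from h import *
chain(cw(-.006,0,.078)); o=env.get_obs(); print(o['tool_rot'],o['grip_width'])
```

```text
from [0.4686 0.2219 0.1016]
[0.4701 0.2219 0.078 ] -> [ 1.4  0.6 23.6] 24.0
[-179.95369635    0.18035082   24.39908953] 0.0005189897429896421
```

Call:
arm_command([
  [[0, 0, 2.5], 0],
  [[0, 0, 5], 0],
  [[0, 0, 7.5], 0],
  [[0, 0, 10], 0],
  [[0, 0, 12.5], 0],
])

```text
time_s: 25.15
tool_pos: [0.4703, 0.2223, 0.0913]
tool_rot: [180.0, -0.1, 24.3]
force: [-0.6, 0.9, 3.3]
grip_width: -0.0001
grasp_force: 2.0
```

Call:
arm_command([
  [[0, 0, 2.3], 0],
  [[0, 0, 4.6], 0],
  [[0, 0, 6.9], 0],
  [[0, 0, 9.2], 0],
  [[0, 0, 11], 0],
])

```text
time_s: 25.65
tool_pos: [0.4703, 0.2223, 0.0799]
tool_rot: [-180.0, -0.1, 24.3]
force: [0.1, 0.7, 4.6]
grip_width: 0.0005
grasp_force: 2.5
```

Call:
arm_command([
  [[0, 0, 1], 0],
  [[0, 0, 2], 0],
  [[0, 0, 3], 0],
  [[0, 0, 4], 0],
  [[0, 0, 4], 0],
])

```text
time_s: 26.15
tool_pos: [0.4704, 0.2224, 0.0783]
tool_rot: [179.9, -0.0, 24.3]
force: [-4.8, -2.3, 23.9]
grip_width: 0.0005
grasp_force: 11.8
```

Bottomed (24 N, tip at 70 mm). Let go slowly.

Call:
arm_command([
  [[0, 0, -2.5], 0],
  [[0, 0, -5], 0],
  [[0, 0, -8], 0],
  [[0, 0, -11], 0],
  [[0, 0, -14], 0],
])

```text
time_s: 26.65
tool_pos: [0.4689, 0.2207, 0.089]
tool_rot: [180.0, 0.2, 24.3]
force: [-0.3, 0.3, 0.6]
grip_width: 0.0004
grasp_force: 0.0
```

Call:
arm_command([
  [[0, 0, -10], 0],
  [[0, 0, -30], 0],
  [[0, 0, -60], 0],
  [[0, 0, -95], 0],
  [[0, 0, -95], 0],
])

```text
time_s: 27.15
tool_pos: [0.4721, 0.2232, 0.1893]
tool_rot: [179.9, -0.4, 24.3]
force: [-0.3, 0.3, 0.9]
grip_width: 0.0003
grasp_force: 0.0
```

Run:
```python
from h import *
im,d,K,W,c=look('wrist'); P=pts(d,K,W); save('w8',im,d,P)
C=(cc(P)-[.5257,.0097,0])*1000
for y in (90,-41,-90,0):
    m=(abs(C[...,0])<28)&(abs(C[...,1]-y)<12)&(C[...,2]>72)&(C[...,2]<110); q=C[m]
    if len(q): print(y,m.sum(),q.min(0).round(1),q.max(0).round(1),np.median(q[:,2]))
m=(abs(C[...,1])<100)&(C[...,2]>120)&(C[...,2]<150)&(C[...,0]>35)&(d<.5); q=C[m]; print('lid',q.min(0),q.max(0))
m=(abs(C[...,1])<14)&(C[...,2]>150)&(C[...,2]<170)&(C[...,0]>35)&(d<.5); q=C[m]; print('keeper',q.min(0) if len(q) else 0,q.max(0) if len(q) else 0)
chain(cw(.01,.07,.18)); o=env.get_obs(); print(o['tool_rot'],o['qpos'].round(1))
```

```text
90 622 [-26.4  79.8  72. ] [ 11.5 101.9  83.6] 81.03243310054961
-41 583 [-27.9 -51.7  72. ] [ 27.5 -29.1  83.1] 81.26492340364538
-90 556 [-27.9 -98.4  72.1] [ 27.7 -78.   83.7] 81.2985214134334
0 1232 [-21.1 -12.   72. ] [27.6 11.6 79.7] 77.06167250750032
lid [ 40.18652469 -99.99522372 120.039778  ] [139.85044635  99.95122975 149.97661551]
keeper [ 47.35432094 -13.85245358 157.67546335] [ 57.50144439  13.89357993 162.96167168]
from [0.471  0.2223 0.1871]
[0.456  0.2923 0.18  ] -> [ 15. -70.   7.] 72.0
[179.90805868  -0.19942093  24.31437497] [  26.7   10.1  -59.6  103.3    9.3   71.6 -101.1]
```

Run:
```python
from h import *
for n in ('top0','scene0','w0','w1'):
    z=np.load(f'pics/{n}.npz'); P=z['P']; d=z['d']; C=(cc(P)-[.5257,.0097,0])
    for y in (-.1,0,.05,.1,.15,.2):
        m=(d>.3)&(abs(C[...,1]-y)<.02)&(C[...,2]>.06)&(C[...,2]<.35)&(C[...,0]>.075)&(C[...,0]<.5); q=C[m]
        if m.sum()>20: i=np.argsort(q[:,0])[:8]; print(n,y,q[i[3]].round(3))
```

```text
top0 -0.1 [ 0.092 -0.116  0.23 ]
top0 0 [ 0.136 -0.019  0.207]
top0 0.05 [0.15  0.031 0.11 ]
top0 0.1 [0.217 0.112 0.06 ]
top0 0.15 [0.301 0.161 0.104]
scene0 -0.1 [ 0.091 -0.117  0.23 ]
scene0 0 [ 0.134 -0.02   0.179]
scene0 0.05 [0.149 0.034 0.069]
scene0 0.1 [0.455 0.08  0.081]
scene0 0.15 [0.301 0.154 0.111]
w1 -0.1 [ 0.1   -0.12   0.119]
w1 0 [ 0.137 -0.019  0.106]
```

Call:
arm_command([
  [[0, -35, -4], 0],
  [[0, -75, -4], 0],
  [[15, -105, -4], 0],
  [[45, -105, -4], 0],
  [[75, -105, -4], 0],
])

```text
time_s: 27.7
tool_pos: [0.4943, 0.3493, 0.1876]
tool_rot: [179.9, 0.1, 24.5]
force: [0.4, -1.1, 1.5]
grip_width: 0.0004
grasp_force: 0.0
```

Call:
arm_command([
  [[12, 0, 0], 0],
  [[12, 0, 0], 0],
  [[12, 0, 10], 0],
  [[12, 0, 30], 0],
  [[12, 0, 45], 0],
])

```text
time_s: 28.2
tool_pos: [0.5045, 0.3524, 0.1424]
tool_rot: [179.9, 0.1, 24.4]
force: [0.7, 0.4, -0.0]
grip_width: 0.0001
grasp_force: 0.0
```

Run:
```python
from h import *
T=toolT(); print(((cc(T[:3,3])-[.5257,.0097,0])*1000).round(1), env.get_obs()['qpos'].round(1),env.get_obs()['force'])
im,d,K,W,c=look('wrist'); P=pts(d,K,W)
C=(cc(P)-[.5257,.0097,0])*1000
m=(C[...,2]>128)&(C[...,2]<139)&(d<.5)&(C[...,0]>30)&(C[...,0]<63)&(abs(C[...,1])<124); q=C[m]; print('lid',q.min(0),q.max(0))
```

```text
[ 78.9 105.  142.4] [   6.    27.7  -56.2   93.1   23.9   72.3 -120.2] [ 0.65317515  0.41169233 -0.0133512 ]
lid [ 40.88104406 -34.23984039 134.3524946 ] [ 47.64887913  27.9571159  138.99279175]
```

Call:
arm_command([
  [[0, 0, 14], 0],
  [[-8, 0, 14], 0],
  [[-20, 0, 14], 0],
  [[-34, 0, 14], 0],
  [[-48, 0, 14], 0],
])

```text
time_s: 28.75
tool_pos: [0.466, 0.3353, 0.1333]
tool_rot: [-180.0, -0.7, 24.3]
force: [6.8, 1.9, 2.2]
grip_width: 0.0
grasp_force: 3.4
```

Call:
arm_command([
  [[-9, 0, 0], 0],
  [[-18, 0, 0], 0],
  [[-27, 0, 0], 0],
  [[-36, 0, 0], 0],
  [[-40, 0, 0], 0],
])

```text
time_s: 29.25
tool_pos: [0.4236, 0.3164, 0.1292]
tool_rot: [179.9, 0.2, 24.4]
force: [0.3, 0.8, 1.1]
grip_width: 0.0007
grasp_force: 0.3
```

Call:
arm_command([
  [[-2, 0, 6], 0],
  [[-4, 0, 12], 0],
  [[-4, 0, 18], 0],
  [[-4, 0, 24], 0],
  [[-4, 0, 28], 0],
])

```text
time_s: 29.75
tool_pos: [0.4216, 0.3153, 0.101]
tool_rot: [-180.0, 0.1, 24.3]
force: [-2.0, -1.1, 2.7]
grip_width: 0.0003
grasp_force: 1.2
```

Run:
```python
from h import *
T=toolT(); print(((cc(T[:3,3])-[.5257,.0097,0])*1000).round(1), env.get_obs()['force'])
```

```text
[-11.9 105.1 101. ] [-2.04965088 -1.14303544  2.73819055]
```

Call:
arm_command([
  [[0, 0, 2], 0],
  [[0, 0, 4], 0],
  [[0, 0, 6], 0],
  [[0, 0, 6], 0],
  [[0, 0, 6], 0],
])

```text
time_s: 30.25
tool_pos: [0.422, 0.3155, 0.0968]
tool_rot: [179.9, 0.0, 24.3]
force: [-4.0, -3.4, 9.7]
grip_width: 0.0007
grasp_force: 5.0
```

Call:
arm_command([
  [[0, 0, -20], 0],
  [[0, 20, -60], 0],
  [[-20, 55, -85], 0],
  [[-50, 85, -100], 0],
  [[-79, 105, -100], 0],
], grip=0.2)

```text
time_s: 30.75
tool_pos: [0.3951, 0.1858, 0.1974]
tool_rot: [180.0, -0.2, 24.2]
force: [-0.3, -1.9, -1.6]
grip_width: 0.0306
grasp_force: 0.0
```

Call:
arm_command([
  [[0, 0, 0], 0],
  [[0, 0, 0], 0],
  [[0, 0, 0], 0],
  [[0, 0, 0], 0],
  [[0, 0, 0], 0],
])

```text
time_s: 31.25
tool_pos: [0.3932, 0.1887, 0.1955]
tool_rot: [-179.8, 0.1, 24.5]
force: [0.1, -0.7, -0.3]
grip_width: 0.0346
grasp_force: 0.0
```

Run:
```python
from h import *
T=toolT(); print(((cc(T[:3,3])-[.5257,.0097,0])*1000).round(1), env.get_obs()['force'],env.get_obs()['qpos'].round(1))
im,d,K,W,c=look('wrist'); P=pts(d,K,W); save('w9',im,d,P)
C=(cc(P)-[.5257,.0097,0])*1000
m=(abs(C[...,1])<100)&(C[...,2]>75)&(d<.5)&(abs(C[...,0])<31); q=C[m]; print('lid z',np.percentile(q[:,2],[5,50,95]))
v,u=np.nonzero((abs(C[...,1])<30)&(C[...,0]<-20)&(C[...,0]>-110)&(C[...,2]>40)&(C[...,2]<125)&(d<.3)); print(u.min(),u.max(),v.min(),v.max())
a=max(v.min()-10,0);b=max(u.min()-15,0); cv2.imwrite('pics/w9c.png',cv2.resize(im[a:v.max()+20,b:u.max()+15],None,fx=4,fy=4,interpolation=cv2.INTER_CUBIC)[:600,:800]); print('crop',b,a)
def f(n,m): q=C[m&(d<.4)]; print(n,len(q),q.min(0).round(1),q.max(0).round(1),np.median(q,0).round(1)) if len(q) else print(n,0)
X,Y,Z=C[...,0],C[...,1],C[...,2]
f('tab',(abs(Y)<12)&(X<-60)&(Z>88)&(Z<120)); f('bar',(abs(Y)>12)&(abs(Y)<30)&(X<-60)&(Z>70)&(Z<120)); f('keeper',(abs(Y)<16)&(X<-34)&(X>-64)&(Z>60)&(Z<100))
f('leverz',(abs(Y)<17)&(X<-48)&(Z>30)&(Z<60))
```

```text
[-89.7   1.2 195.5] [ 0.10978653 -0.72630923 -0.28291271] [ 38.1  -9.7 -60.5 112.7  -9.   72.4 -84.8]
lid z [87.58206283 89.24456456 91.33096882]
220 293 118 214
crop 205 108
tab 425 [-98.6  -6.8  88.1] [-81.3   8.7 107.1] [-89.4   1.   99.1]
bar 430 [-85.1 -29.2  70.1] [-71.   29.6  87.1] [-79.1  12.6  83.9]
keeper 1044 [-58.6 -15.4  76.5] [-34.1  15.6  86.1] [-46.4   0.4  78.7]
leverz 681 [-84.2 -17.   49.9] [-48.7  16.8  56. ] [-74.1   0.1  53.2]
```

View pics/w9c.png

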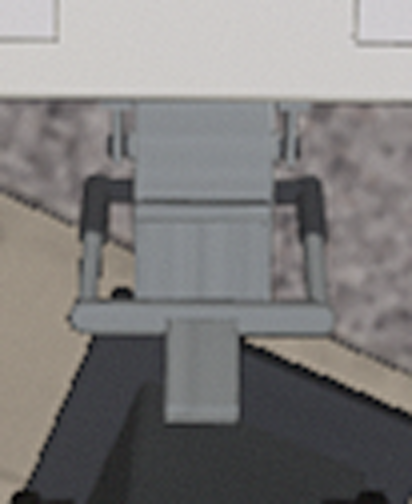

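Call:
arm_command([
  [[0, 0, 25], 0],
  [[0, 0, 50], 0],
  [[-0.3, 0.5, 75], 0],
  [[-0.3, 0.5, 92], 0],
  [[-0.3, 0.5, 95], 0],
])

```text
time_s: 31.8
tool_pos: [0.3915, 0.187, 0.0989]
tool_rot: [-179.8, 0.2, 24.4]
force: [-0.3, -0.2, -0.3]
grip_width: 0.0347
grasp_force: 0.0
```

Call:
arm_command([
  [[0, 0, 0], 0],
  [[0, 0, 0], 0],
  [[0, 0, 0], 0],
  [[0, 0, 0], 0],
  [[0, 0, 0], 0],
], grip=1, grip_force=12)

```text
time_s: 32.3
tool_pos: [0.3934, 0.1877, 0.1014]
tool_rot: [-180.0, -0.1, 24.4]
force: [-0.9, 3.8, -0.2]
grip_width: 0.0157
grasp_force: 12.0
```

```bash
cat >> h.py <<'E'
def rel(): return ((cc(toolT()[:3,3])-[.5257,.0097,0])*1000).round(1)
E
python3 -c "
from h import *
o=env.get_obs(); print(rel(),o['grip_width'],o['grasp_force'],o['force'])"
```

```text
[-89.9   0.2 101.4] 0.01566655610187837 11.998408734798431 [-0.88665547  3.84870495 -0.22665066]
```

Call:
arm_command([
  [[4, 0, -3], 0],
  [[9, 0, -6], 0],
  [[14, 0, -8.5], 0],
  [[19, 0, -10.5], 0],
  [[23.5, 0, -11.5], 0],
])

```text
time_s: 32.8
tool_pos: [0.4151, 0.1972, 0.1126]
tool_rot: [-179.9, -0.0, 24.3]
force: [-2.6, 4.7, 0.4]
grip_width: 0.0154
grasp_force: 12.0
```

Call:
arm_command([
  [[5, 0, -0.4], 0],
  [[10, 0, -0.7], 0],
  [[15, 0, -1], 0],
  [[20, 0, -1.3], 0],
  [[24.9, 0, -1.3], 0],
])

```text
time_s: 33.3
tool_pos: [0.4376, 0.2072, 0.1135]
tool_rot: [-180.0, 0.0, 24.3]
force: [-2.8, 4.3, -0.3]
grip_width: 0.0161
grasp_force: 12.0
```

Run:
```python
from h import *
o=env.get_obs(); print(rel(),o['grip_width'],o['grasp_force'],o['force'])
for n in ('wrist','scene'):
    im,d,K,W,c=look(n); P=pts(d,K,W); save('x'+n,im,d,P); C=(cc(P)-[.5257,.0097,0])*1000
    X,Y,Z=C[...,0],C[...,1],C[...,2]
    q=C[(X>-75)&(X<-34)&(abs(Y)>16)&(abs(Y)<30)&(Z>55)&(Z<125)&(d>0)]
    print(n,len(q)); 
    if len(q): print(q[np.argsort(-q[:,2])[:12]].round(0).tolist())
```

```text
[-4.160e+01 -1.000e-01  1.135e+02] 0.01608211967306259 11.998566091060638 [-2.79061626  4.27669289 -0.29086802]
wrist 316
[[-48.0, 22.0, 94.0], [-50.0, 24.0, 94.0], [-47.0, 23.0, 94.0], [-51.0, -24.0, 94.0], [-49.0, -24.0, 94.0], [-48.0, -24.0, 94.0], [-49.0, 24.0, 94.0], [-47.0, 24.0, 94.0], [-49.0, -24.0, 93.0], [-50.0, 23.0, 93.0], [-51.0, 24.0, 93.0], [-50.0, 24.0, 93.0]]
scene 69
[[-50.0, 19.0, 116.0], [-47.0, 17.0, 113.0], [-39.0, 18.0, 111.0], [-42.0, 16.0, 110.0], [-50.0, 16.0, 109.0], [-51.0, 19.0, 97.0], [-53.0, 26.0, 96.0], [-52.0, 21.0, 96.0], [-50.0, 25.0, 95.0], [-54.0, 18.0, 94.0], [-48.0, 16.0, 94.0], [-54.0, 27.0, 94.0]]
```

Call:
arm_command([
  [[1, 0, 2], 0],
  [[1, 0, 4.5], 0],
  [[1, 0, 6.5], 0],
  [[1, 0, 8], 0],
  [[1, 0, 9], 0],
])

```text
time_s: 33.9
tool_pos: [0.4398, 0.2082, 0.106]
tool_rot: [180.0, -0.2, 24.3]
force: [-3.0, 3.7, 12.5]
grip_width: 0.0158
grasp_force: 12.0
```

Run:
```python
from h import *
o=env.get_obs(); print(rel(),o['grip_width'],o['grasp_force'],o['force'])
for n in ('wrist',):
    im,d,K,W,c=look(n); P=pts(d,K,W); save('y'+n,im,d,P); C=(cc(P)-[.5257,.0097,0])*1000
    X,Y,Z=C[...,0],C[...,1],C[...,2]
    m=(X>-75)&(X<-34)&(abs(Y)>16)&(abs(Y)<30)&(Z>55)&(Z<125)&(d>0); q=C[m]; v,u=np.nonzero(m); print(u.min(),u.max(),v.min(),v.max())
    print(n,len(q)); 
    if len(q): print(q[np.argsort(-q[:,2])[:20]].round(0).tolist())
    q=C[(abs(Y)<15)&(X<-50)&(X>-90)&(Z>20)&(Z<75)&(d>0)]; print('lever',q[np.argsort(q[:,0])[:6]].round(0).tolist())
    q=C[(abs(Y)<15)&(X<-52)&(X>-62)&(Z>75)&(Z<95)&(d>0)]; print('lip',len(q),q.max(0) if len(q) else 0)
```

```text
[-3.92e+01 -1.00e-01  1.06e+02] 0.015838578614202365 12.028769999742508 [-2.99122639  3.7244523  12.46941669]
209 297 233 256
wrist 267
[[-46.0, -24.0, 87.0], [-46.0, 24.0, 87.0], [-46.0, -23.0, 87.0], [-45.0, -24.0, 87.0], [-48.0, -24.0, 86.0], [-45.0, 22.0, 86.0], [-47.0, 24.0, 86.0], [-47.0, 23.0, 86.0], [-49.0, 24.0, 86.0], [-46.0, 24.0, 86.0], [-47.0, 24.0, 86.0], [-46.0, 24.0, 86.0], [-46.0, 23.0, 86.0], [-48.0, 24.0, 86.0], [-45.0, 24.0, 86.0], [-48.0, -24.0, 86.0], [-45.0, -24.0, 86.0], [-44.0, 24.0, 86.0], [-48.0, 24.0, 86.0], [-46.0, -24.0, 86.0]]
lever [[-87.0, -10.0, 39.0], [-87.0, 7.0, 39.0], [-87.0, -2.0, 40.0], [-87.0, -9.0, 40.0], [-87.0, -8.0, 40.0], [-87.0, 3.0, 40.0]]
lip 1 [-58.76348782  -8.65631526  83.47536159]
```

Call:
arm_command([
  [[0, 0, -1], 0],
  [[0, 0, -1], 0],
  [[0, 0, -1], 0],
  [[0, 0, -1], 0],
  [[0, 0, -5], 0],
], grip=0.4)

```text
time_s: 34.45
tool_pos: [0.438, 0.2063, 0.1092]
tool_rot: [180.0, 0.1, 24.3]
force: [0.0, 0.1, -0.9]
grip_width: 0.0258
grasp_force: 0.0
```

Call:
arm_command([
  [[0, 0, -15], 0],
  [[0, 0, -30], 0],
  [[5, 0, -30], 0],
  [[15, 0, -30], 0],
  [[20, 0, -30], 0],
])

```text
time_s: 34.95
tool_pos: [0.4578, 0.2154, 0.1402]
tool_rot: [180.0, -0.1, 24.3]
force: [-0.7, -0.5, 0.2]
grip_width: 0.0263
grasp_force: 0.0
```

Call:
arm_command([
  [[0, 0, 0], 0],
  [[0, 0, 0], 0],
  [[0, 0, 0], 0],
  [[0, 0, 0], 0],
  [[0, 0, 0], 0],
], grip=1)

```text
time_s: 35.45
tool_pos: [0.4564, 0.2152, 0.1396]
tool_rot: [180.0, 0.0, 24.3]
force: [-0.7, 0.8, -0.2]
grip_width: 0.0015
grasp_force: 0.0
```

Run:
```python
from h import *
o=env.get_obs(); print(rel(),o['grip_width'],o['force'])
im,d,K,W,c=look('wrist'); P=pts(d,K,W); save('z1',im,d,P); C=(cc(P)-[.5257,.0097,0])*1000
X,Y,Z=C[...,0],C[...,1],C[...,2]
def f(n,m): q=C[m&(d>0)]; print(n,len(q)); len(q) and print(q.min(0).round(1),q.max(0).round(1),np.median(q,0).round(1))
f('tab',(abs(Y)<10)&(X<-30)&(X>-65)&(Z>93)&(Z<120)); f('bar',(X>-75)&(X<-34)&(abs(Y)>16)&(abs(Y)<30)&(Z>79)&(Z<100)); f('lev',(abs(Y)<15)&(X<-62)&(X>-90)&(Z>20)&(Z<75))
f('lid',(abs(X)<25)&(abs(Y)<100)&(Z>70)&(Z<100))
```

```text
[-21.2  -0.5 139.6] 0.0015339216062120195 [-0.65781902  0.84547608 -0.23214882]
tab 32
[-46.4  -0.8  95.2] [-4.040e+01 -1.000e-01  1.115e+02] [-42.7  -0.4 108.7]
bar 11
[-35.2 -21.3  83.3] [-34.   21.2  85.7] [-34.6 -17.7  84.4]
lev 0
lid 20319
[ -25.  -100.    86.2] [25.  99.9 92.3] [ 1.6  0.  89.4]
```

Call:
arm_command([
  [[0, 0, 12], 0],
  [[0, 0, 25], 0],
  [[0, 0, 34], 0],
  [[0, 0, 38.5], 0],
  [[0, 0, 38.5], 0],
])

```text
time_s: 36.0
tool_pos: [0.4558, 0.2153, 0.1001]
tool_rot: [-180.0, 0.1, 24.4]
force: [0.2, 0.3, 0.3]
grip_width: 0.0003
grasp_force: 0.0
```

Call:
arm_command([
  [[-3, 0, 0], 0],
  [[-6, 0, 0], 0],
  [[-9, 0, 0], 0],
  [[-12, 0, 0], 0],
  [[-14, 0, 0], 0],
])

```text
time_s: 36.5
tool_pos: [0.4438, 0.2094, 0.1014]
tool_rot: [180.0, -0.0, 24.3]
force: [1.5, 1.7, 0.0]
grip_width: 0.0007
grasp_force: 1.1
```

Call:
arm_command([
  [[-2, 0, 0], 0],
  [[-4, 0, 0], 0],
  [[-5, 0, 0], 0],
  [[-6, 0, 0], 0],
  [[-7, 0, 0], 0],
])

```text
time_s: 37.0
tool_pos: [0.4409, 0.2082, 0.1024]
tool_rot: [-180.0, -0.5, 24.3]
force: [9.2, 5.0, -4.9]
grip_width: 0.0001
grasp_force: 5.0
```

Run:
```python
from h import *
o=env.get_obs(); print(rel(),o['force'])
for n in ('wrist','scene'):
    im,d,K,W,c=look(n); P=pts(d,K,W); save('z2'+n,im,d,P); C=(cc(P)-[.5257,.0097,0])*1000
    X,Y,Z=C[...,0],C[...,1],C[...,2]
    def f(n,m): q=C[m&(d>0)]; print(n,len(q)); len(q) and print(q.min(0).round(1),q.max(0).round(1),np.median(q,0).round(1))
    f('tab',(abs(Y)<10)&(X<-40)&(X>-80)&(Z>93)&(Z<112)); f('bar',(X>-75)&(X<-34)&(abs(Y)>16)&(abs(Y)<30)&(Z>79)&(Z<100)); f('lev',(abs(Y)<15)&(X<-60)&(X>-90)&(Z>5)&(Z<60))
v,u=np.nonzero((abs(Y)<60)&(X<-30)&(X>-80)&(Z>0)&(Z<140)&(d>0)); print(u.min(),u.max(),v.min(),v.max())
cv2.imwrite('pics/z2c.png',cv2.resize(im[190:250,265:330],None,fx=9,fy=9,interpolation=cv2.INTER_CUBIC))
```

```text
[-38.2  -0.6 102.4] [ 9.17999594  4.98393252 -4.88284157]
tab 0
bar 27
[-35.4 -21.2  83.1] [-34.   21.5  85. ] [-34.4 -17.5  84.3]
lev 0
tab 0
bar 21
[-60.4  16.4  79.1] [-34.2  29.4  90.6] [-51.5  21.8  85.5]
lev 55
[-79.5 -14.9  17. ] [-60.   14.6  39.7] [-69.3   1.3  27.8]
280 303 210 248
```

View pics/z2c.png

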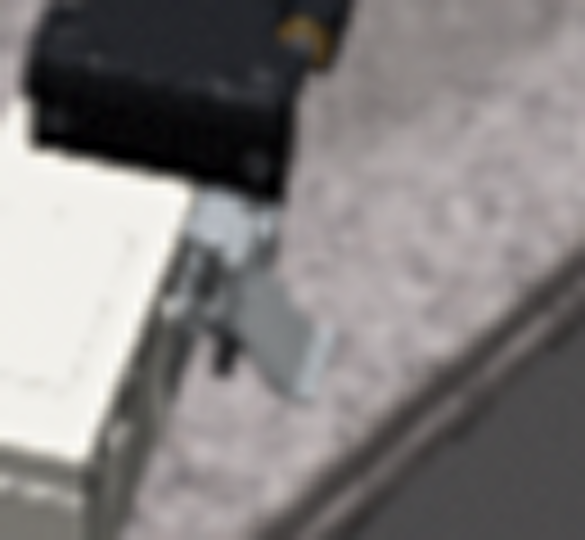

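Call:
arm_command([
  [[-1.5, 0, 0], 0],
  [[-3, 0, 0], 0],
  [[-4, 0, 0], 0],
  [[-5, 0, 0], 0],
  [[-5, 0, 0], 0],
])

```text
time_s: 37.6
tool_pos: [0.4383, 0.207, 0.1031]
tool_rot: [-180.0, -0.8, 24.3]
force: [12.7, 5.3, -6.0]
grip_width: 0.0005
grasp_force: 6.0
```

```bash
cat > chk.py <<'E'
from h import *
o=env.get_obs(); print(rel(),o['force'])
im,d,K,W,c=look('scene'); P=pts(d,K,W); C=(cc(P)-[.5257,.0097,0])*1000
X,Y,Z=C[...,0],C[...,1],C[...,2]
def f(n,m): q=C[m&(d>0)]; print(n,len(q)); len(q) and print(q.min(0).round(1),q.max(0).round(1),np.median(q,0).round(1))
f('bar',(X>-75)&(X<-40)&(abs(Y)>19)&(abs(Y)<30)&(Z>75)&(Z<100)); f('lev',(abs(Y)<15)&(X<-52)&(X>-90)&(Z>5)&(Z<48))
E
python3 chk.py
```

```text
[-41.1  -0.6 103.1] [12.65563822  5.31720723 -6.0486835 ]
bar 16
[-56.1  19.4  76. ] [-48.7  29.9  89.7] [-52.2  27.2  85.6]
lev 12
[-68.9 -14.2   5.2] [-52.5  11.6  13.8] [-54.4   1.1  11.4]
```

Call:
arm_command([
  [[-1, 0, 0], 0],
  [[-2, 0, 0], 0],
  [[-3, 0, 0], 0],
  [[-3, 0, 0], 0],
  [[-3, 0, 0], 0],
])

```text
time_s: 38.15
tool_pos: [0.4378, 0.2068, 0.1038]
tool_rot: [-179.9, -1.1, 24.3]
force: [17.3, 6.8, -8.4]
grip_width: 0.0003
grasp_force: 8.4
```

```bash
python3 chk.py
```

```text
[-41.6  -0.6 103.8] [17.25972801  6.81097812 -8.36270228]
bar 17
[-56.8  20.   75.2] [-48.6  28.8  91.1] [-52.1  25.8  86.3]
lev 12
[-56.1 -12.5   8.8] [-52.2  13.1  14.4] [-54.5   2.4  11.8]
```

Call:
arm_command([
  [[5, 0, 0], 0],
  [[15, 0, 0], 0],
  [[20, 0, -10], 0],
  [[20, 0, -40], 0],
  [[20, 0, -80], 0],
])

```text
time_s: 38.7
tool_pos: [0.4466, 0.2114, 0.1811]
tool_rot: [-179.9, 0.3, 24.4]
force: [2.0, -1.0, 0.5]
grip_width: 0.0007
grasp_force: 0.0
```

Call:
arm_command([
  [[-20, 0, -10], 0],
  [[-50, 0, -20], 0],
  [[-80, 0, -20], 0],
  [[-80, 0, -20], 0],
  [[-80, 0, -20], 0],
])

```text
time_s: 39.2
tool_pos: [0.3755, 0.1785, 0.2014]
tool_rot: [179.9, -0.0, 24.3]
force: [-0.1, 0.8, 0.8]
grip_width: 0.0006
grasp_force: 0.0
```

```bash
python3 chk.py
python3 - <<'E'
from h import *
im,d,K,W,c=look('wrist'); P=pts(d,K,W); save('z4',im,d,P); C=(cc(P)-[.5257,.0097,0])*1000
X,Y,Z=C[...,0],C[...,1],C[...,2]
def f(n,m): q=C[m&(d>0)]; print(n,len(q)); len(q) and print(q.min(0).round(1),q.max(0).round(1),np.median(q,0).round(1))
f('bar',(X>-75)&(X<-36)&(abs(Y)>17)&(abs(Y)<30)&(Z>70)&(Z<100)); f('lev',(abs(Y)<16)&(X<-49)&(X>-90)&(Z>5)&(Z<60)); f('tab',(abs(Y)<10)&(X<-34)&(X>-80)&(Z>90)&(Z<115))
f('lid',(abs(X)<25)&(abs(Y)<100)&(Z>70)&(Z<100))
v,u=np.nonzero((abs(Y)<40)&(X<-30)&(X>-70)&(Z>-5)&(Z<120)&(d>0)); a,b=max(v.min()-12,0),max(u.min()-12,0)
cv2.imwrite('pics/z4c.png',cv2.resize(im[a:v.max()+12,b:u.max()+12],None,fx=5,fy=5,interpolation=cv2.INTER_CUBIC)[:600,:800])
# tape
h=cv2.cvtColor(im,cv2.COLOR_BGR2HSV)
E
```

```text
[-110.    -0.8  201.4] [-0.08118636  0.75560496  0.80334127]
bar 14
[-56.1 -23.2  76.7] [-48.3  29.8  87.5] [-52.2  26.4  83.6]
lev 13
[-70.6 -11.3   5.1] [-52.4  13.8  13.6] [-54.2  -1.3  12.1]
bar 272
[-54.8 -29.2  70.5] [-46.3  29.3  87.7] [-50.4  17.1  85.3]
lev 0
tab 270
[-58.7  -7.3  90.1] [-49.1   8.4 111.1] [-53.1   0.2 108.7]
lid 16999
[ -25.  -100.    85.8] [ 25.  100.   92.7] [ 1.   0.3 89.4]
```

View pics/z4c.png

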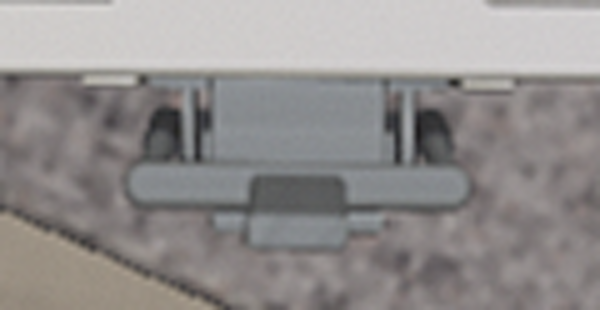

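Call:
arm_command([
  [[26, -36, -10], 0],
  [[53, -72, -20], 0],
  [[80, -108, -30], 0],
  [[106, -144, -40], 0],
  [[132, -180, -50], 0],
], grip=-1)

```text
time_s: 39.8
tool_pos: [0.42, 0.3796, 0.2474]
tool_rot: [-179.8, 0.1, 24.2]
force: [0.3, -0.8, 1.2]
grip_width: 0.0328
grasp_force: 0.0
```

Call:
arm_command([
  [[20, -30, 0], 0],
  [[20, -30, 0], 0],
  [[20, -30, 0], 0],
  [[20, -30, 0], 0],
  [[20, -30, 0], 0],
])

```text
time_s: 40.3
tool_pos: [0.4248, 0.4125, 0.2484]
tool_rot: [180.0, -0.0, 24.2]
force: [-0.5, 0.0, -0.7]
grip_width: 0.0723
grasp_force: 0.0
```

Run:
```python
from h import *
im,d,K,W,c=look('scene'); P=pts(d,K,W); C=(cc(P)-[.5257,.0097,0])*1000
X,Y,Z=C[...,0],C[...,1],C[...,2]
q=C[(abs(Y)<15)&(X<-45)&(X>-90)&(Z>5)&(Z<60)&(d>0)]; print(q[np.argsort(q[:,2])].round(0)[::2].tolist())
im,d,K,W,c=look('wrist'); P=pts(d,K,W); save('t1',im,d,P); print(toolT()[:3,3],env.get_obs()['qpos'].round(1))
h=cv2.cvtColor(im,cv2.COLOR_BGR2HSV); m=((h[...,0]>50)&(h[...,0]<90)&(h[...,1]>110)&(d>0)).astype(np.uint8)
n,l,s,cc_=cv2.connectedComponentsWithStats(m)
for i in range(1,n):
    if s[i,4]>80: q=P[(l==i)&(P[...,2]>.014)]; print(s[i],q.min(0).round(4),q.max(0).round(4),((q.min(0)+q.max(0))/2).round(4),np.median(q[:,2]).round(4))
cv2.imwrite('pics/t1.png',im)
```

```text
[[-70.0, 11.0, 6.0], [-52.0, 0.0, 10.0], [-55.0, -13.0, 11.0], [-50.0, 15.0, 11.0], [-55.0, 1.0, 12.0], [-50.0, 3.0, 12.0], [-51.0, 7.0, 13.0], [-55.0, 11.0, 13.0], [-54.0, -2.0, 13.0], [-52.0, -13.0, 14.0], [-54.0, 9.0, 15.0], [-50.0, 7.0, 20.0], [-49.0, 4.0, 26.0], [-46.0, 14.0, 30.0], [-50.0, 8.0, 33.0], [-50.0, -2.0, 36.0], [-50.0, -13.0, 38.0], [-51.0, -6.0, 53.0], [-50.0, 14.0, 54.0], [-49.0, 12.0, 56.0], [-50.0, 6.0, 59.0]]
[0.42483739 0.4125635  0.24859553] [   7.    24.3  -69.5   88.6   22.9   83.  -129.4]
[ 149   61   48   48 1385] [0.4513 0.5142 0.0147] [0.5041 0.5689 0.0212] [0.4777 0.5415 0.0179] 0.0188
```

View pics/t1.png

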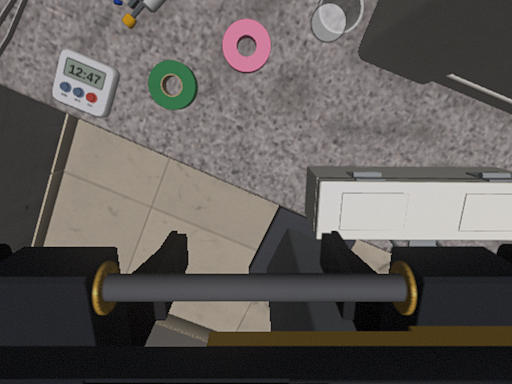

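Call:
arm_command([
  [[21, -20, 15], -0.145],
  [[43, -41, 40], -0.29],
  [[65, -62, 65], -0.435],
  [[84, -80, 90], -0.58],
  [[101, -96, 118], -0.725],
])

```text
time_s: 40.9
tool_pos: [0.4779, 0.5436, 0.1301]
tool_rot: [180.0, -0.1, 66.1]
force: [0.5, -0.4, 0.2]
grip_width: 0.0868
grasp_force: 0.0
```

Call:
arm_command([
  [[0, 0, 0], -0.145],
  [[0, 0, 0], -0.29],
  [[0, 0, 0], -0.435],
  [[0, 0, 0], -0.58],
  [[0, 0, 0], -0.725],
])

```text
time_s: 41.4
tool_pos: [0.4776, 0.5421, 0.131]
tool_rot: [179.9, -0.0, 107.7]
force: [0.1, -0.2, 0.5]
grip_width: 0.087
grasp_force: 0.0
```

Call:
arm_command([
  [[0, 0, 0], -0.12],
  [[0, 0, 0], -0.12],
  [[0, 0, 0], -0.12],
  [[0, 0, 0], -0.12],
  [[0, 0, 0], -0.12],
])

```text
time_s: 41.9
tool_pos: [0.4764, 0.5432, 0.1307]
tool_rot: [179.9, -0.0, 114.2]
force: [-0.2, 0.3, 0.3]
grip_width: 0.0871
grasp_force: 0.0
```

```bash
cat > tape.py <<'E'
from h import *
im,d,K,W,c=look('wrist'); P=pts(d,K,W); T=toolT(); print(T[:3,3],env.get_obs()['tool_rot'],env.get_obs()['qpos'].round(1),rel())
h=cv2.cvtColor(im,cv2.COLOR_BGR2HSV); m=((h[...,0]>50)&(h[...,0]<90)&(h[...,1]>110)&(d>0)).astype(np.uint8)
n,l,s,cc_=cv2.connectedComponentsWithStats(m)
for i in range(1,n):
    if s[i,4]>80:
        q=P[(l==i)]; z=np.percentile(q[:,2],60); q=q[abs(q[:,2]-z)<.003]; p=(q.min(0)+q.max(0))/2; print(s[i],np.ptp(q,0).round(4),p.round(4),z.round(4),'rel',((cc(p)-[.5257,.0097,0])*1000).round(1))
        if s[i,4]>800: chain([p[0],p[1],.013])
E
python3 tape.py
```

```text
[0.47627587 0.54325435 0.13060407] [ 1.79948198e+02 -3.16686836e-02  1.14272475e+02] [ -9.4  51.5 -72.7  76.5  48.6  85.3 -53.8] [131.4 290.6 130.6]
[ 465    6   47   75 2192] [0.0422 0.0474 0.0058] [0.6043 0.7366 0.0187] 0.0188 rel [327.5 414.5  18.7]
from [0.4763 0.5433 0.1306]
[0.6043 0.7366 0.013 ] -> [123.6 196.1 117.8] 260.0
[ 224  166   60   60 2148] [0.0533 0.0539 0.0054] [0.4773 0.5426 0.019 ] 0.019 rel [132.1 289.6  19. ]
from [0.4763 0.5433 0.1306]
[0.4773 0.5426 0.013 ] -> [ -1.    0.5 117.6] 118.0
```

Call:
arm_command([
  [[-1, 0.5, 20], 0],
  [[-1, 0.5, 45], 0],
  [[-1, 0.5, 75], 0],
  [[-1, 0.5, 100], 0],
  [[-1, 0.5, 117], 0],
])

```text
time_s: 42.45
tool_pos: [0.4764, 0.5414, 0.0099]
tool_rot: [-179.9, 0.1, 114.3]
force: [0.4, 0.8, -0.8]
grip_width: 0.0873
grasp_force: 0.0
```

Call:
arm_command([
  [[0, 0, 0], 0],
  [[0, 0, 0], 0],
  [[0, 0, 0], 0],
  [[0, 0, 0], 0],
  [[0, 0, 0], 0],
], grip=1, grip_force=12)

```text
time_s: 42.95
tool_pos: [0.4771, 0.543, 0.014]
tool_rot: [179.9, -0.1, 114.3]
force: [-0.4, -0.4, -0.4]
grip_width: 0.0549
grasp_force: 0.2
```

Call:
arm_command([
  [[0, 0, 0], 0],
  [[0, 0, 0], 0],
  [[0, 0, 0], 0],
  [[0, 0, 0], 0],
  [[0, 0, 0], 0],
])

```text
time_s: 43.45
tool_pos: [0.4771, 0.543, 0.0139]
tool_rot: [179.9, -0.1, 114.3]
force: [-0.3, -0.4, 4.2]
grip_width: 0.0534
grasp_force: 12.0
```

```bash
python3 -c "
from h import *
o=env.get_obs(); print(o['tool_pos'],o['grip_width'],o['grasp_force'],o['force'],o['qpos'].round(1))
chain([*o['tool_pos'][:2],.17],cw(0,0,.17),cw(0,0,.1015),yaw=o['tool_rot'][2])"
```

```text
[0.47714908 0.54295079 0.01391379] 0.05343152640880787 12.038805437623523 [-0.33840065 -0.41858596  4.19514397] [-10.   57.3 -68.1  81.7  53.4  76.5 -56.4]
from [0.4771 0.543  0.0139]
[0.4771 0.543  0.17  ] -> [ 1.000e-01  2.000e-01 -1.561e+02] 156.0
[0.4755 0.2243 0.17  ] -> [-289.6 -132.8   -0. ] 319.0
[0.4755 0.2243 0.1015] -> [ 0.  -0.  68.5] 68.0
```

Call:
arm_command([
  [[0, 0, -10], 0],
  [[0, 0, -45], 0],
  [[0, 0, -85], 0],
  [[0, 0, -125], 0],
  [[0, 0, -156], 0],
])

```text
time_s: 43.95
tool_pos: [0.4767, 0.5431, 0.1723]
tool_rot: [179.9, -0.1, 114.4]
force: [0.5, -0.5, -0.2]
grip_width: 0.0535
grasp_force: 12.0
```

Call:
arm_command([
  [[-38, -17, -5], 0.145],
  [[-78, -36, -5], 0.29],
  [[-120, -55, -5], 0.435],
  [[-162, -75, -5], 0.58],
  [[-200, -92, -5], 0.725],
])

```text
time_s: 44.45
tool_pos: [0.4752, 0.3201, 0.1738]
tool_rot: [-180.0, 0.0, 72.4]
force: [-0.1, -0.8, 0.7]
grip_width: 0.0541
grasp_force: 12.0
```

Call:
arm_command([
  [[0, 0, 0], 0.145],
  [[0, 0, 0], 0.29],
  [[0, 0, 0], 0.435],
  [[0, 0, 0], 0.58],
  [[0, 0, 0], 0.725],
])

```text
time_s: 44.95
tool_pos: [0.4752, 0.3224, 0.1744]
tool_rot: [-180.0, -0.0, 30.9]
force: [0.0, -0.1, 0.1]
grip_width: 0.0538
grasp_force: 12.0
```

Call:
arm_command([
  [[0, 0, 0], 0.12],
  [[0, 0, 0], 0.12],
  [[0, 0, 0], 0.12],
  [[0, 0, 0], 0.12],
  [[0, 0, 0], 0.12],
])

```text
time_s: 45.45
tool_pos: [0.4755, 0.3225, 0.1741]
tool_rot: [-179.9, -0.0, 24.5]
force: [0.8, 0.5, 0.1]
grip_width: 0.0535
grasp_force: 12.0
```

```bash
python3 -c "
from h import *
o=env.get_obs(); print(o['tool_pos'],o['tool_rot'],o['grip_width'],o['grasp_force'],rel())
chain(cw(0,0,.17),cw(0,0,.1025))"
```

```text
[0.47546663 0.32254129 0.17414945] [-1.79936833e+02 -1.52937947e-02  2.44641426e+01] 0.05348955318829735 11.99382423888892 [ 40.2  89.6 174.1]
from [0.4755 0.3225 0.1741]
[0.4755 0.2243 0.17  ] -> [-40.6  89.4   4. ] 98.0
[0.4755 0.2243 0.1025] -> [ 0.  -0.  67.5] 68.0
```

Call:
arm_command([
  [[-12, 27, 1], 0],
  [[-28, 60, 2], 0],
  [[-40.6, 89.4, 4], 0],
  [[-40.6, 89.4, 4], 0],
  [[-40.6, 89.4, 4], 0],
])

```text
time_s: 45.95
tool_pos: [0.4759, 0.2234, 0.1701]
tool_rot: [-180.0, -0.0, 24.3]
force: [-0.5, 1.0, 0.1]
grip_width: 0.0537
grasp_force: 12.0
```

Call:
arm_command([
  [[0, 0, 15], 0],
  [[0, 0, 35], 0],
  [[0, 0, 52], 0],
  [[0, 0, 62], 0],
  [[0, 0, 65], 0],
])

```text
time_s: 46.45
tool_pos: [0.4743, 0.2249, 0.1035]
tool_rot: [-179.9, 0.1, 24.5]
force: [1.0, 0.6, -0.6]
grip_width: 0.0542
grasp_force: 12.0
```

Call:
arm_command([
  [[0, 0, 0], 0],
  [[0, 0, 0], 0],
  [[0, 0, 0], 0],
  [[0, 0, 0], 0],
  [[0, 0, 0], 0],
])

```text
time_s: 46.95
tool_pos: [0.4758, 0.2243, 0.1055]
tool_rot: [-180.0, -0.1, 24.4]
force: [0.2, 0.2, -0.5]
grip_width: 0.0536
grasp_force: 12.0
```

```bash
python3 -c "
from h import *
o=env.get_obs(); print(o['tool_rot'],o['force'],rel())
chain(cw(0,0,.1025))"
```

```text
[-1.79972773e+02 -6.73853450e-02  2.43665713e+01] [ 0.20753078  0.23086963 -0.52603259] [ 2.000e-01 -1.000e-01  1.055e+02]
from [0.4758 0.2243 0.1055]
[0.4755 0.2243 0.1025] -> [-0.2 -0.1  3. ] 3.0
```

Call:
arm_command([
  [[0, 0, 1.5], 0],
  [[0, 0, 2.5], 0],
  [[0, 0, 3], 0],
  [[0, 0, 3], 0],
  [[0, 0, 3], 0],
])

```text
time_s: 47.45
tool_pos: [0.4755, 0.2243, 0.1023]
tool_rot: [-180.0, -0.0, 24.4]
force: [-1.0, -0.0, 3.1]
grip_width: 0.0537
grasp_force: 12.0
```

Call:
arm_command([
  [[0, 0, 0], 0],
  [[0, 0, 0], 0],
  [[0, 0, 0], 0],
  [[0, 0, 0], 0],
  [[0, 0, 0], 0],
], grip=-0.9)

```text
time_s: 47.95
tool_pos: [0.4755, 0.2244, 0.1021]
tool_rot: [-179.9, -0.0, 24.4]
force: [0.6, -0.2, -0.3]
grip_width: 0.0806
grasp_force: 0.0
```

Call:
arm_command([
  [[0, 0, 0], 0],
  [[0, 0, -20], 0],
  [[0, 0, -60], 0],
  [[-20, 0, -100], 0],
  [[-50, 0, -130], 0],
])

```text
time_s: 48.45
tool_pos: [0.437, 0.2068, 0.2287]
tool_rot: [-179.7, -0.1, 24.5]
force: [-1.5, -1.5, 3.5]
grip_width: 0.0828
grasp_force: 0.0
```

Call:
arm_command([
  [[0, 0, 0], 0],
  [[0, 0, 0], 0],
  [[0, 0, 0], 0],
  [[0, 0, 0], 0],
  [[0, 0, 0], 0],
])

```text
time_s: 48.95
tool_pos: [0.436, 0.2055, 0.2253]
tool_rot: [-179.7, 0.1, 24.4]
force: [-0.0, -0.6, -0.4]
grip_width: 0.0827
grasp_force: 0.0
```

```bash
python3 tape.py
python3 - <<'E'
from h import *
im,d,K,W,c=look('wrist'); cv2.imwrite('pics/fin.png',im); P=pts(d,K,W); C=(cc(P)-[.5257,.0097,0])*1000; X,Y,Z=C[...,0],C[...,1],C[...,2]
for n,m in dict(bar=(X>-75)&(X<-36)&(abs(Y)>17)&(abs(Y)<30)&(Z>70)&(Z<100),lid=(abs(X)<25)&(abs(Y)<110)&(abs(Y)>40)&(Z>70)&(Z<100)).items(): q=C[m]; print(n,len(q),np.median(q,0),q.max(0))
im,d,K,W,c=look('scene'); P=pts(d,K,W); C=(cc(P)-[.5257,.0097,0])*1000; X,Y,Z=C[...,0],C[...,1],C[...,2]
q=C[(abs(Y)<15)&(X<-45)&(X>-90)&(Z>15)&(Z<60)&(d>0)]; print(np.median(q,0),q.min(0))
E
```

```text
[0.43604412 0.20554045 0.22554128] [-1.79698018e+02  1.07880673e-01  2.44443320e+01] [ 47.8   0.6 -75.  104.6   0.3  75.3 -92.8] [-43.7  -1.  225.5]
[ 224  115   61   62 2233] [0.0536 0.0532 0.0053] [0.4757 0.2248 0.1072] 0.1074 rel [  0.4   0.3 107.2]
from [0.436  0.2055 0.2255]
[0.4757 0.2248 0.013 ] -> [ 44.5  -0.  212.5] 217.0
bar 222 [-49.20440124  17.85165487  84.88871302] [-46.01982972  29.93623049  87.77126663]
lid 8074 [  1.08686994 -40.22455936  89.63119108] [ 24.99884227 109.96924335  92.59598579]
[-50.05968765   4.36848247  36.77517085] [-53.20066403 -13.98880544  16.04207278]
```

View pics/fin.png

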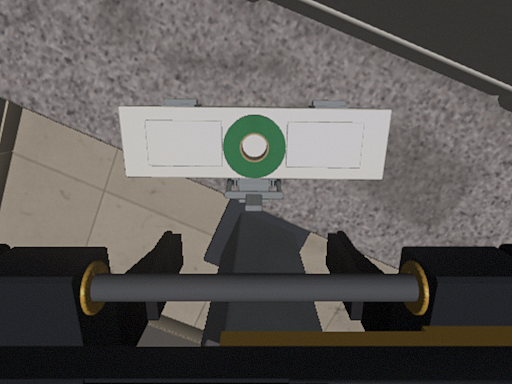

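The picture shows the tape flat in the middle of the clamped lid at about (254,147), with the bail hooked at about (253,190). The lever face is vertical. Handing in.

```bash
python3 -c "
from cell import env
print(env.sign_off())"
```

```text
the job is handed in; nothing more can be done
None
```

The job is handed in: the three bottles found are in the tray, which is latched down. The lid is shut, the bail was hooked before the lever went flat, and the green tape lies flat on the middle of the lid; the timer and beaker were not touched.

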